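Fill the empty pockets of the enamel curing station and close its lamp hood

TASK

Wind the handwheel back until the white lamp hood is parked against its far stops, then put one spare medallion from the tray, face up and fully down, into every empty pocket of the blue plate; leave the medallions already in pockets as they are and any spares left over lying in the tray. Then wind the hood forward over the medallions until it touches the near stops, and only then press the green start button fully down for a moment and let go. Do not disturb the jar and the syringe.

Things in the scene. Friction and masses are not known exactly. Their poses are not given: they have to be found in the camera images.
- station: The fixed curing station, on which only the hood, handwheel and button move. Origin: centre of the underside of its blue pocket plate (170 x 264 x 18 mm, top 18 mm above the table); x points away from the robot along the rails, y to the left. Two aluminium rails (44 mm high, red stop blocks at both ends, up to 91 mm high) run along x at y = +-147 mm from x = -110 to +320 mm.
- hood (a joint): Slide of the white lamp hood (180 x 300 mm slab with a yellow front edge, underside 52 mm and top 89 mm above the table) on the rails, m. 0 = parked at the back, against the far red stops (hood centre at station x = +200 mm, all pockets clear); 0.200 = fully forward against the near red stops, over the pockets (centre at station x = 0). Moved only by the handwheel, 12 mm per rad.
- wheel_axis (a point): Point on the vertical axis of the handwheel (136 mm across, black rim, on the grey gearbox right of the rails), 90 mm above the table. Clockwise seen from above brings the hood forward (towards the robot), anticlockwise sends it back; 16.7 rad from stop to stop.
- crank_knob (a point): Middle of the red upright crank knob on the handwheel: 20 mm diameter, 46 mm tall, from 95 to 141 mm above the table, 55 mm from the wheel's axis; it spins freely on its pin. The wheel's rim below it tops out at 94 mm.
- start_button (a joint): Green push button (36 mm across, on the grey console right of the rails, nearer the robot than the wheel), m pressed: 0 = up, 0.006 = fully down (5 N, springs back).
- start_button_top (a point): Centre of the green button's top face.
- tray: Fixed flat aluminium tray lined with white paper, left of the station, 320 (x) x 220 (y) x 12 mm, rim 4 mm thick, inner floor 4 mm above the table. Origin: centre of its underside.
- pocket_1 (a point): Floor centre of a round pocket in the blue plate: 66 mm wide with a bevelled mouth, 10 mm deep, white floor 8 mm above the table; five staggered pockets, three in the near row and two in the far row, 88 mm apart within a row. Pocket 1 is in the near row, right.
- pocket_2 (a point): Floor centre of a round pocket in the blue plate: 66 mm wide with a bevelled mouth, 10 mm deep, white floor 8 mm above the table; five staggered pockets, three in the near row and two in the far row, 88 mm apart within a row. Pocket 2 is in the near row, middle.
- pocket_3 (a point): Floor centre of a round pocket in the blue plate: 66 mm wide with a bevelled mouth, 10 mm deep, white floor 8 mm above the table; five staggered pockets, three in the near row and two in the far row, 88 mm apart within a row. Pocket 3 is in the near row, left.
- pocket_4 (a point): Floor centre of a round pocket in the blue plate: 66 mm wide with a bevelled mouth, 10 mm deep, white floor 8 mm above the table; five staggered pockets, three in the near row and two in the far row, 88 mm apart within a row. Pocket 4 is in the far row, right.
- pocket_5 (a point): Floor centre of a round pocket in the blue plate: 66 mm wide with a bevelled mouth, 10 mm deep, white floor 8 mm above the table; five staggered pockets, three in the near row and two in the far row, 88 mm apart within a row. Pocket 5 is in the far row, left.
- set_1: A medallion that was already in pocket 1 at the start, or absent (then that pocket is empty). Brass disc 60 mm across, 32 mm thick, black enamel face with a small gold square up. Origin: centre of its underside; a seated one stands 22 mm proud of the plate.
- set_2: A medallion that was already in pocket 2 at the start, or absent (then that pocket is empty). Brass disc 60 mm across, 32 mm thick, black enamel face with a small gold square up. Origin: centre of its underside; a seated one stands 22 mm proud of the plate.
- set_3: A medallion that was already in pocket 3 at the start, or absent (then that pocket is empty). Brass disc 60 mm across, 32 mm thick, black enamel face with a small gold square up. Origin: centre of its underside; a seated one stands 22 mm proud of the plate.
- set_4: A medallion that was already in pocket 4 at the start, or absent (then that pocket is empty). Brass disc 60 mm across, 32 mm thick, black enamel face with a small gold square up. Origin: centre of its underside; a seated one stands 22 mm proud of the plate.
- set_5: A medallion that was already in pocket 5 at the start, or absent (then that pocket is empty). Brass disc 60 mm across, 32 mm thick, black enamel face with a small gold square up. Origin: centre of its underside; a seated one stands 22 mm proud of the plate.
- spare_1: A spare medallion lying in the tray (may be absent), the same kind: 60 mm across, 32 mm thick, black face up, 0.18 kg. Origin: centre of its underside.
- spare_2: A spare medallion lying in the tray (may be absent), the same kind: 60 mm across, 32 mm thick, black face up, 0.18 kg. Origin: centre of its underside.
- spare_3: A spare medallion lying in the tray (may be absent), the same kind: 60 mm across, 32 mm thick, black face up, 0.18 kg. Origin: centre of its underside.
- spare_4: A spare medallion lying in the tray (may be absent), the same kind: 60 mm across, 32 mm thick, black face up, 0.18 kg. Origin: centre of its underside.
- spare_5: A spare medallion lying in the tray (may be absent), the same kind: 60 mm across, 32 mm thick, black face up, 0.18 kg. Origin: centre of its underside.
- jar: Bystander to be left alone: glass jar with a steel lid, 60 mm across, 75 mm tall. Origin: underside (centre).
- syringe: Bystander to be left alone: paint syringe lying down, 155 mm long, 34 mm wide at its flange. Origin: underside (centre).

How it is judged:
On the way, in this order (a step that is already met when the one before it is completed fails the run):
1. the hood is wound back to the far stops (value of joint hood below 0.005 m), for 0.2 s.
2. every pocket holds a medallion, the hood still parked (distance between any of set_1, spare_1, spare_2, spare_3, spare_4, spare_5 and pocket_1 below 0.006 m and distance between any of set_2, spare_1, spare_2, spare_3, spare_4, spare_5 and pocket_2 below 0.006 m and distance between any of set_3, spare_1, spare_2, spare_3, spare_4, spare_5 and pocket_3 below 0.006 m and distance between any of set_4, spare_1, spare_2, spare_3, spare_4, spare_5 and pocket_4 below 0.006 m and distance between any of set_5, spare_1, spare_2, spare_3, spare_4, spare_5 and pocket_5 below 0.006 m and value of joint hood below 0.005 m), for 0.2 s.
3. the hood is wound forward to the near stops (value of joint hood above 0.195 m), for 0.2 s.
4. the start button is pressed down (value of joint start_button above 0.004 m), for 0.1 s.
At the end, for the whole second after the job is handed in: Each of the five pockets holds a medallion seated on its floor (origin within 6 mm of the pocket's floor centre), those there at the start still in their own pockets; each spare is in a pocket or lies flat in the tray, at rest; the hood is within 5 mm of the near stops and still (distance between any of set_1, spare_1, spare_2, spare_3, spare_4, spare_5 and pocket_1 below 0.006 m and distance between any of set_2, spare_1, spare_2, spare_3, spare_4, spare_5 and pocket_2 below 0.006 m and distance between any of set_3, spare_1, spare_2, spare_3, spare_4, spare_5 and pocket_3 below 0.006 m and distance between any of set_4, spare_1, spare_2, spare_3, spare_4, spare_5 and pocket_4 below 0.006 m and distance between any of set_5, spare_1, spare_2, spare_3, spare_4, spare_5 and pocket_5 below 0.006 m and distance between set_1 and pocket_1 below 0.006 m and distance between set_2 and pocket_2 below 0.006 m and distance between set_3 and pocket_3 below 0.006 m and distance between set_4 and pocket_4 below 0.006 m and distance between set_5 and pocket_5 below 0.006 m and ((x of spare_1 in the frame of tray between -0.14 and 0.14 m and y of spare_1 in the frame of tray between -0.09 and 0.09 m and z of spare_1 in the frame of tray below 0.01 m and angle between spare_1's own z axis and vertical below 0.15 rad) or distance between spare_1 and pocket_1 below 0.006 m or distance between spare_1 and pocket_2 below 0.006 m or distance between spare_1 and pocket_3 below 0.006 m or distance between spare_1 and pocket_4 below 0.006 m or distance between spare_1 and pocket_5 below 0.006 m) and ((x of spare_2 in the frame of tray between -0.14 and 0.14 m and y of spare_2 in the frame of tray between -0.09 and 0.09 m and z of spare_2 in the frame of tray below 0.01 m and angle between spare_2's own z axis and vertical below 0.15 rad) or distance between spare_2 and pocket_1 below 0.006 m or distance between spare_2 and pocket_2 below 0.006 m or distance between spare_2 and pocket_3 below 0.006 m or distance between spare_2 and pocket_4 below 0.006 m or distance between spare_2 and pocket_5 below 0.006 m) and ((x of spare_3 in the frame of tray between -0.14 and 0.14 m and y of spare_3 in the frame of tray between -0.09 and 0.09 m and z of spare_3 in the frame of tray below 0.01 m and angle between spare_3's own z axis and vertical below 0.15 rad) or distance between spare_3 and pocket_1 below 0.006 m or distance between spare_3 and pocket_2 below 0.006 m or distance between spare_3 and pocket_3 below 0.006 m or distance between spare_3 and pocket_4 below 0.006 m or distance between spare_3 and pocket_5 below 0.006 m) and ((x of spare_4 in the frame of tray between -0.14 and 0.14 m and y of spare_4 in the frame of tray between -0.09 and 0.09 m and z of spare_4 in the frame of tray below 0.01 m and angle between spare_4's own z axis and vertical below 0.15 rad) or distance between spare_4 and pocket_1 below 0.006 m or distance between spare_4 and pocket_2 below 0.006 m or distance between spare_4 and pocket_3 below 0.006 m or distance between spare_4 and pocket_4 below 0.006 m or distance between spare_4 and pocket_5 below 0.006 m) and ((x of spare_5 in the frame of tray between -0.14 and 0.14 m and y of spare_5 in the frame of tray between -0.09 and 0.09 m and z of spare_5 in the frame of tray below 0.01 m and angle between spare_5's own z axis and vertical below 0.15 rad) or distance between spare_5 and pocket_1 below 0.006 m or distance between spare_5 and pocket_2 below 0.006 m or distance between spare_5 and pocket_3 below 0.006 m or distance between spare_5 and pocket_4 below 0.006 m or distance between spare_5 and pocket_5 below 0.006 m) and linear speed of each of spare_1, spare_2, spare_3, spare_4, spare_5 below 0.02 m/s and value of joint hood above 0.195 m and velocity of joint hood between -0.01 and 0.01 m/s); the robot touches nothing.
It fails at once if a bystander is moved more than 3 cm (distance of any of jar, syringe from where it was at the start of the episode above 0.03 m).
It fails at once if a medallion already in a pocket is taken or knocked out of it (moved more than 3 cm) (distance of any of set_1, set_2, set_3, set_4, set_5 from where it was at the start of the episode above 0.03 m).
It fails at once if the start button is pressed while the hood is not closed (value of joint start_button above 0.004 m and value of joint hood below 0.188 m).
Of set_1, set_2, set_3, set_4, set_5 only 1 to 2 are there at a start; the rules pass over those that are not, and their reading is None.
Of spare_1, spare_2, spare_3, spare_4, spare_5 only 4 to 5 are there at a start; the rules pass over those that are not, and their reading is None.
At some moment in a run one of spare_1, spare_2, spare_3, spare_4, spare_5 may be knocked a few centimetres aside while the robot is not near it.
Once in a run the grip may slacken for a moment while it holds something.
It also fails if it takes over 210 s, if anything falls off the work surface, if the arm or the gripper's body presses on something with over 40 N, if the wrist force passes 120 N, or if a joint passes its speed limit or range.

ROBOT

A 7-joint arm with a two-finger parallel gripper is mounted at the origin on the work surface. World frame = base frame: x ahead of the robot, y to its left, z up, the work surface at z = 0. Lengths are in m, angles in rad, forces in N, time in s.
With the tool pointing down it reaches from about 0.425 to 0.875 m from the base axis. Payload 8.4 kg.
Tool frame: the origin (TCP) lies at the very end of the fingers, on their centre line; the grasp point (between the pads) lies behind it (env.grip_point_offset is the x of the grasp point in the tool frame, in m); x points along the fingers, z is the direction in which the jaws open and shut, and the axes are right-handed (so a half turn about x gives the same grasp; the last joint's range is limited). The gripper opens to 85 mm and grips with 20 to 120 N. Pads are 22 mm wide; open, the fingers measure 114 mm over their backs; the gripper's body (76 mm by 85 mm) begins 54 mm behind the grasp point. The pads swing forward as they close: fully open they stand 13 mm farther back than shut.
Start: joints at [-0.099, 0.333, 0.04, 1.465, -0.013, 1.343, -0.059], TCP at [0.65, -0, 0.231] pointing down, gripper open.
Joint ranges: [-2.58, 2.58], [-0.38, 2.09], [-1.3, 1.39], [0.25, 2.4], [-1.5, 4.64], [0.08, 2.09], [-2.65, 2.65]. Speed limits (rad/s): [2.22, 2.22, 2.79, 2.79, 3.14, 3.14, 3.14].

INTERFACE

Orientations are given as a unit quaternion [w, x, y, z].
In Python, from station import env gives the robot as it stands.
- The arm moves only by the tool drive_tool, never from a script. Its argument "targets" is one flat list of numbers, 4 for each row, row after row: the shift along the tool's x, y, z in m, then the turn about the tool's x in degrees. A call has 1 to 8 rows; each row is the pose to reach, as a shift and turn from the pose measured when the call began, along the tool's axes at that moment; what a row does not reach only later rows make up. A row lasts 1/12 s, in which the tool goes at most 41.7 mm and 7.16 degrees, less where a joint would pass 70% of its speed; a pose out of reach is approached as far as the arm can. A call with a gripper value outside its range is refused whole. "claw" is the opening, from 0 (shut) to 1 (fully open), set as the call begins (left out, the last holds). The fingers move at their own pace and stop on an object; "force" is the grip in N (left out, the last holds). Time passes only in rows, so rows that repeat a pose let the fingers close. It gives the time, the measured TCP pose, the force and the opening at its end, in the units of the state.
- env.read_state(): the state, without advancing time (a new reading comes with each control period).
- env.snapshot(name): name is "scene" or "side" or "wrist"; returns (picture, depth): 420x560x3 uint8, red, green, blue; 420x560 float32, m along the optical axis (not along the pixel's ray), 0 where there is no reading.
- env.camera_model(name): a dict with "fx", "fy", "cx", "cy" (pixels), "D" ([k1, k2, p1, p2, k3] as OpenCV has them; the pictures are not rectified), "R" (3x3) and "t" (3): a world point X has camera coordinates R X + t. Camera axes: x right, y down, z forward; pixel columns grow to the right and rows downward; lengths in m; the calibration is good to about 2 mm. A picture is of the moment at which its call begins: read the wrist's pose just before it. camera_model takes no time and is no camera call; for the wrist camera it gives the pose at the moment of the call.
- env.sign_off(): hands the job in, once; it reports no verdict.
The state is a dict: "t": time; "joint_positions": joint angles; "joint_velocities": joint speeds; "joint_torque": joint torques, N m; "eef_pos": TCP position; "orientation": TCP orientation; "ft_force": force on the tool from outside, world axes, zero at the start; "torque": the same for the moment, N m; "grip_width": finger opening in m.
Only numpy, scipy, OpenCV 4.12 (cv2) and the standard library are available. Lean on these libraries where they do the work, as an engineer would, in place of code of your own. Each camera call takes 0.05 s, during which the arm holds its last target.

## Working session

There is one attempt and no reset: what is moved stays moved. The work goes in short steps, Python scripts to look and compute and a tool call to move; the robot and the scene stay as the last step left them, time stands still between calls to the robot, and variables do not carry over. Pictures are saved under pics/ and viewed, and the job is handed in when it is done.

Besides the shell and the picture viewer there is one more tool, called after "Request:" as name(argument=value, ...) on one line, values as JSON. drive_tool: Moves the arm, as the interface text tells. Its arguments: {"type":"object","properties":{"targets":{"type":"array"},"claw":{"type":"number"},"force":{"type":"number"}},"required":["targets"]}

```bash
ls -la; mkdir -p pics
python3 - <<'E'
from station import env
import cv2
print(env.read_state()); print(env.grip_point_offset)
for n in ["scene","side","wrist"]:
    p,d=env.snapshot(n); cv2.imwrite(f"pics/a_{n}.png",p[:,:,::-1]); print(n,env.camera_model(n))
E
```

```text
total 12
drwxr-xr-x  3 agent agent 4096 Dec  6 19:56 .
drwxr-xr-x 23 root  root  4096 Dec  6 19:56 ..
drwxr-xr-x  2 agent agent 4096 Dec  6 19:56 pics
{'t': 0.0, 'joint_positions': array([-0.09921128,  0.33394473,  0.0399037 ,  1.46629048, -0.01341032,
        1.34328829, -0.05853131]), 'joint_velocities': array([-0.00270012,  0.0001359 ,  0.00096659,  0.00071583, -0.0011001 ,
       -0.000142  , -0.00045745]), 'joint_torque': array([ 4.63630895e-04, -6.58554840e+01,  1.36586554e+00, -4.05554795e+01,
        1.68904377e-02,  1.27170872e-02, -1.99809978e-05]), 'eef_pos': array([ 6.49538383e-01, -3.67759844e-05,  2.30390407e-01]), 'orientation': array([ 7.06519440e-01, -1.61701109e-05,  7.07693631e-01, -6.43183865e-05]), 'ft_force': array([-0.68182418, -0.62577387,  0.72588096]), 'torque': array([-0.00601711,  0.03123021, -0.01725968]), 'grip_width': 0.08550076474450322}
-0.0187
scene {'fx': 527.073233375868, 'fy': 527.073233375868, 'cx': 276.83007989990455, 'cy': 211.96409815859388, 'D': array([-0.07568245,  0.        ,  0.        ,  0.        ,  0.        ]), 'R': array([[-0.54587806
[... 295 characters left out ...]
([-0.07572226,  0.        ,  0.        ,  0.        ,  0.        ]), 'R': array([[ 0.98607732, -0.1661187 ,  0.00748936],
       [-0.10782355, -0.67302741, -0.73171592],
       [ 0.12659225,  0.72072095, -0.68156857]]), 't': array([-0.56873052,  0.12985895,  1.40614614])}
wrist {'fx': 305.8612328977626, 'fy': 305.8612328977626, 'cx': 279.43928116455214, 'cy': 207.88028934568263, 'D': array([-0.02658321,  0.        ,  0.        ,  0.        ,  0.        ]), 'R': array([[ 9.99999099e-01,  9.25028568e-04, -9.72828516e-04],
       [ 1.16686194e-03, -9.57259862e-01,  2.89226892e-01],
       [-6.63706553e-04, -2.89227767e-01, -9.57260079e-01]]), 't': array([-0.64870548, -0.03774609,  0.37834903])}
```

View pics/a_scene.png

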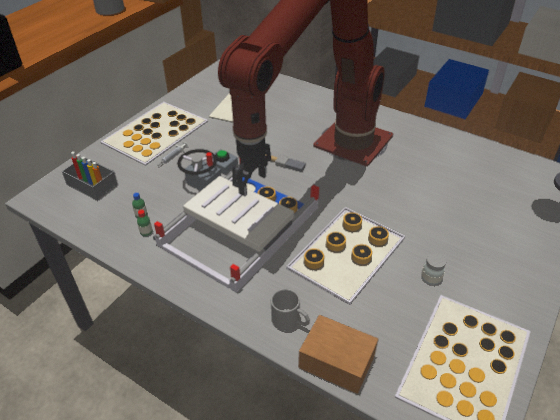

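View pics/a_side.png

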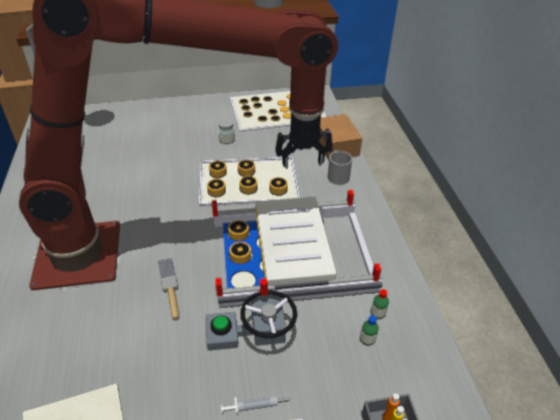

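View pics/a_wrist.png

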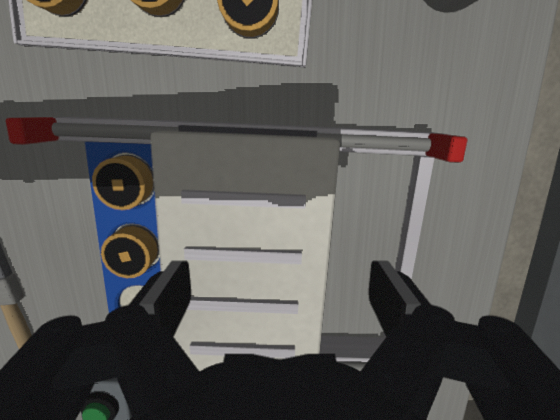

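```bash
cat > h.py <<'E'
import numpy as np, cv2
from station import env
def px2w(m,uv,z):
    K=np.array([[m['fx'],0,m['cx']],[0,m['fy'],m['cy']],[0,0,1]])
    n=cv2.undistortPoints(np.array(uv,float).reshape(-1,1,2),K,m['D']).reshape(-1,2)
    r=np.c_[n,np.ones(len(n))]@m['R']; C=-m['R'].T@m['t']
    return C+r*((z-C[2])/r[:,2])[:,None]
def cloud(m,d):
    K=np.array([[m['fx'],0,m['cx']],[0,m['fy'],m['cy']],[0,0,1]])
    v,u=np.mgrid[0:420,0:560]
    n=cv2.undistortPoints(np.c_[u.ravel(),v.ravel()].astype(float).reshape(-1,1,2),K,m['D']).reshape(-1,2)
    P=(np.c_[n,np.ones(len(n))]*d.reshape(-1,1)-m['t'])@m['R']
    P[d.ravel()==0]=np.nan
    return P.reshape(420,560,3)
def w2px(m,X):
    K=np.array([[m['fx'],0,m['cx']],[0,m['fy'],m['cy']],[0,0,1]])
    return cv2.projectPoints(np.array(X,float).reshape(-1,1,3),cv2.Rodrigues(m['R'])[0],m['t'],K,m['D'])[0].reshape(-1,2)
E
python3 - <<'E'
from h import *
ims=[];
for n in ["side","scene"]:
    p,d=env.snapshot(n); m=env.camera_model(n); np.savez(f"pics/{n}0.npz",p=p,d=d)
    P=cloud(m,d)
    # top-down map 1px=1mm; x 0.40..1.0 -> cols; y  -0.4..0.5 -> rows downwards
    hsv=cv2.cvtColor(p,cv2.COLOR_RGB2HSV)
    red=((hsv[...,0]<6)|(hsv[...,0]>174))&(hsv[...,1]>170)&(hsv[...,2]>100)&(P[...,2]>.03)&(P[...,2]<.16)
    num,lab,st,c=cv2.connectedComponentsWithStats(red.astype(np.uint8))
    for i in range(1,num):
        if st[i,4]>12:
            q=P[lab==i]; print(n,c[i].round(),st[i,4],np.nanmedian(q,0).round(4),np.nanmax(q,0).round(3),np.nanmin(q,0).round(3))
    hz=(P[...,2]>.08)&(P[...,2]<.096)&(hsv[...,1]<70)&(hsv[...,2]>120)
    hz=cv2.erode(hz.astype(np.uint8),np.ones((3,3)));num,lab,st,c=cv2.connectedComponentsWithStats(hz)
    i=1+st[1:,4].argmax(); q=P[lab==i]; print(n,'hood',st[i],q[:,2].mean(),cv2.minAreaRect(q[:,:2].astype(np.float32)))
p=np.load("pics/side0.npz")['p']
cv2.imwrite("pics/b1.png",cv2.resize(p[140:400,180:420],None,fx=2.3*1.3,fy=2.3,interpolation=cv2.INTER_CUBIC)[:,:,::-1])
E
```

```text
side [350. 196.] 58 [0.812  0.0346 0.0787] [0.819 0.051 0.093] [0.806 0.028 0.043]
side [214. 208.] 44 [0.4069 0.051  0.0739] [0.411 0.061 0.093] [0.402 0.046 0.045]
side [377. 271.] 78 [ 0.7988 -0.2597  0.0815] [ 0.807 -0.243  0.092] [ 0.793 -0.265  0.048]
side [219. 286.] 75 [ 0.3944 -0.2424  0.083 ] [ 0.4   -0.225  0.095] [ 0.389 -0.246  0.048]
side [264. 287.] 91 [ 0.4999 -0.2979  0.1277] [ 0.507 -0.286  0.143] [ 0.493 -0.302  0.1  ]
side [383. 293.] 46 [ 0.7889 -0.3355  0.0876] [ 0.797 -0.324  0.093] [ 0.78  -0.342  0.076]
side hood [270 228  47  19 212] 0.08659055513626102 ((0.6145121455192566, -0.12171400338411331), (0.1305539757013321, 0.05373147502541542), 7.766375541687012)
scene [209. 154.] 17 [ 0.4979 -0.2893  0.137 ] [ 0.513 -0.279  0.145] [ 0.436 -0.341  0.085]
scene [ 76. 166.] 43 [ 0.7264 -0.7079  0.0658] [ 0.732 -0.699  0.1  ] [ 0.718 -0.716  0.031]
scene [314. 191.] 33 [0.4107 0.0683 0.076 ] [0.417 0.076 0.093] [0.403 0.058 0.054]
scene [141. 212.] 22 [ 0.7903 -0.3273  0.0889] [ 0.797 -0.319  0.094] [ 0.782 -0.338  0.083]
scene [158. 224.] 25 [ 0.8028 -0.245   0.0892] [ 0.809 -0.237  0.096] [ 0.792 -0.254  0.084]
scene [234. 268.] 33 [0.8149 0.0498 0.0897] [0.822 0.059 0.095] [0.808 0.037 0.082]
scene hood [211 195  28  26 112] 0.0863247778460857 ((0.630311906337738, -0.12014012038707733), (0.03659886494278908, 0.12328270822763443), 83.40737915039062)
```

View pics/b1.png

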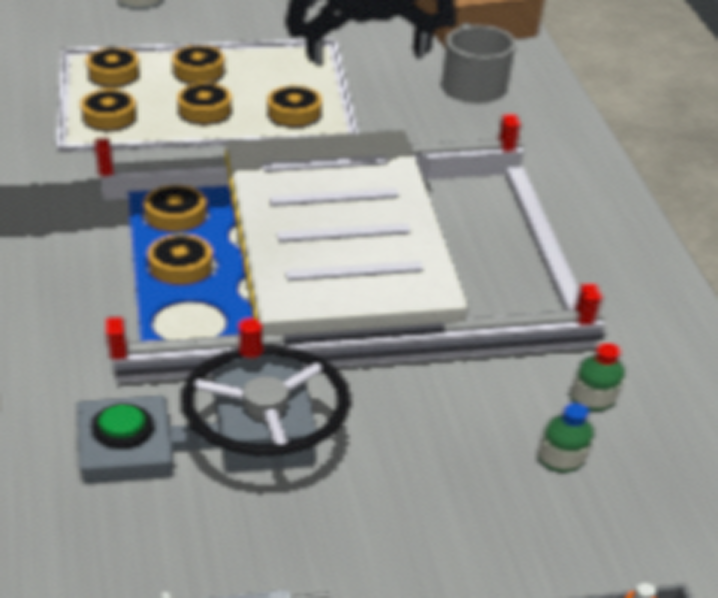

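Run:
```python
from h import *
S=env.camera_model("side");C=env.camera_model("scene")
print("cams",[(-m['R'].T@m['t']).round(3) for m in (S,C,env.camera_model("wrist"))])
print("hub side",px2w(S,[[269.3,309.6]],.092), "knob side", px2w(S,[[264,287]],.118),"knob scene",px2w(C,[[209,154],[209.5,157.5]],.118))
p=np.load("pics/scene0.npz")['p']
cv2.imwrite("pics/b2.png",cv2.resize(p[130:250,150:330],None,fx=4.4,fy=4.4,interpolation=cv2.INTER_CUBIC)[:,:,::-1])
p=np.load("pics/side0.npz")['p']
cv2.imwrite("pics/b3.png",cv2.resize(p[265:355,195:315],None,fx=6.5,fy=6.5,interpolation=cv2.INTER_CUBIC)[:,:,::-1])
```

```text
cams [array([ 0.397, -1.021,  1.058]), array([1.533, 0.671, 1.186]), array([0.649, 0.074, 0.373])]
hub side [[ 0.50630131 -0.34021091  0.092     ]] knob side [[ 0.50123491 -0.29212105  0.118     ]] knob scene [[ 0.47818445 -0.30387631  0.118     ]
 [ 0.49243898 -0.29040384  0.118     ]]
```

View pics/b2.png

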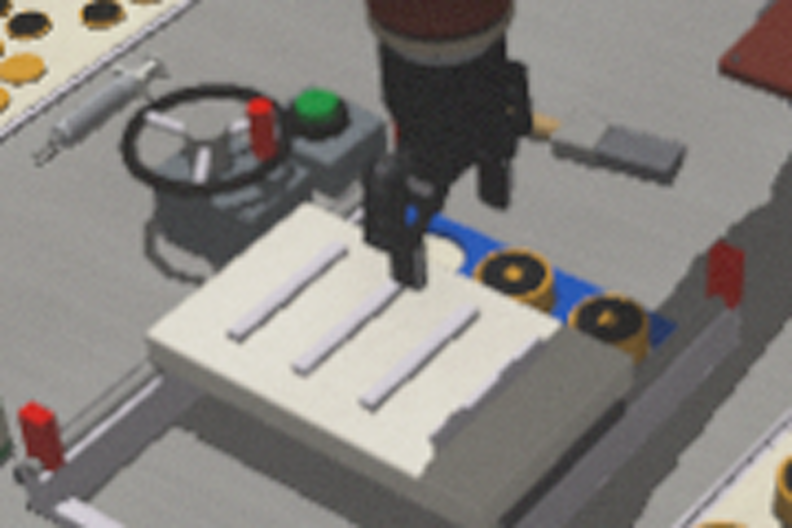

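View pics/b3.png

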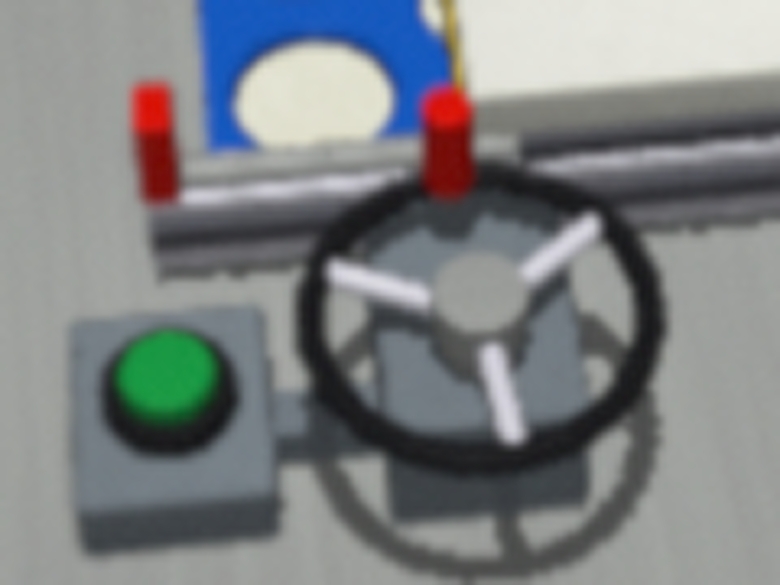

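Run:
```python
from h import *
S=env.camera_model("side");C=env.camera_model("scene")
def tri(a,b):
    A=[];B=[]
    for m,uv in ((S,a),(C,b)):
        o=-m['R'].T@m['t']; r=px2w(m,[uv],0)[0]-o; r/=np.linalg.norm(r); M=np.eye(3)-np.outer(r,r); A.append(M);B.append(M@o)
    X=np.linalg.solve(sum(A),sum(B)); return X
print('rim',tri((268.85,313.5),(196.8,161.8)),px2w(S,[(268.85,313.5)],.088),px2w(C,[(196.8,161.8)],.088))
print('knob',tri((264,287.3),(209.3,158.4)),px2w(S,[(264,287.3)],.118),px2w(C,[(209.3,158.4)],.118))
print('btn',px2w(S,[(195+167/6.5,265+372/6.5)],.06),tri((195+167/6.5,265+372/6.5),(150+318/4.4,130+102/4.4)))
# rim from depth: black pts
for n,m in (("side",S),("scene",C)):
    z=np.load(f"pics/{n}0.npz");P=cloud(m,z['d']);p=z['p'].astype(int)
    k=(p.max(2)<60)&(P[...,2]>.07)&(P[...,2]<.1)&(np.hypot(P[...,0]-.505,P[...,1]+.345)<.09)
    q=P[k];print(n,k.sum(),q.mean(0))
    from scipy.optimize import least_squares
    print(least_squares(lambda c:np.hypot(q[:,0]-c[0],q[:,1]-c[1])-c[2],[.505,-.345,.06],loss='soft_l1',f_scale=.004).x)
    # blue plate top
    b=(p[...,2]>p[...,0]*2)&(p[...,2]>80)&(abs(P[...,2]-.018)<.008)
    print('blue',b.sum(),cv2.minAreaRect(P[b][:,:2].astype(np.float32)))
```

```text
rim [ 0.50292415 -0.34377174  0.08364854] [[ 0.5039512  -0.34817432  0.088     ]] [[ 0.50493565 -0.33923922  0.088     ]]
knob [ 0.49887201 -0.28972905  0.11678583] [[ 0.50109885 -0.29301074  0.118     ]] [[ 0.49664822 -0.28790605  0.118     ]]
btn [[ 0.38995656 -0.33527812  0.06      ]] [ 0.3874652  -0.32743971  0.05194795]
side 589 [ 0.50089726 -0.35812588  0.09116638]
[ 0.50260163 -0.34838088  0.06141549]
blue 1059 ((0.5432525873184204, -0.19269061088562012), (0.22045835852622986, 0.5136707425117493), 33.3658332824707)
scene 189 [ 0.51289746 -0.33392485  0.09010462]
[ 0.5043315  -0.34011715  0.06170905]
blue 164 ((0.5332984924316406, -0.3316428065299988), (0.12180135399103165, 0.7544007301330566), 22.31085777282715)
```

Request:
drive_tool(targets=[0, -0.29, -0.1505, 0, 0, -0.29, -0.1505, 0, 0, -0.29, -0.1505, 0, 0, -0.29, -0.1505, 0, 0, -0.29, -0.1505, 0, 0, -0.29, -0.1505, 0, 0, -0.29, -0.1505, 0, 0, -0.29, -0.1505, 0], claw=1)

```text
t: 0.92
eef_pos: [0.4972, -0.2928, 0.2312]
orientation: [0.707, 0.0, 0.707, -0.001]
ft_force: [0.9, -0.7, 0.2]
grip_width: 0.0853
```

Request:
drive_tool(targets=[0.06, 0.002, 0.002, 0, 0.08, 0.002, 0.002, 0, 0.08, 0.002, 0.002, 0])

```text
t: 1.17
eef_pos: [0.495, -0.2895, 0.1444]
orientation: [0.704, 0.002, 0.711, 0.0]
ft_force: [-0.1, 0.4, -1.3]
grip_width: 0.0857
```

Run:
```python
from h import *
s=env.read_state();print(s['eef_pos'])
p,d=env.snapshot("side");m=env.camera_model("side");print(w2px(m,[s['eef_pos']]))
a=cv2.resize(p[225:325,205:325],None,fx=6,fy=6,interpolation=cv2.INTER_CUBIC)
p,d=env.snapshot("wrist");cv2.imwrite("pics/c1.png",a[:,:,::-1]);cv2.imwrite("pics/c2.png",p[:,:,::-1])
```

```text
[ 0.49503457 -0.28950951  0.14444323]
[[261.13965342 279.46108545]]
```

View pics/c1.png

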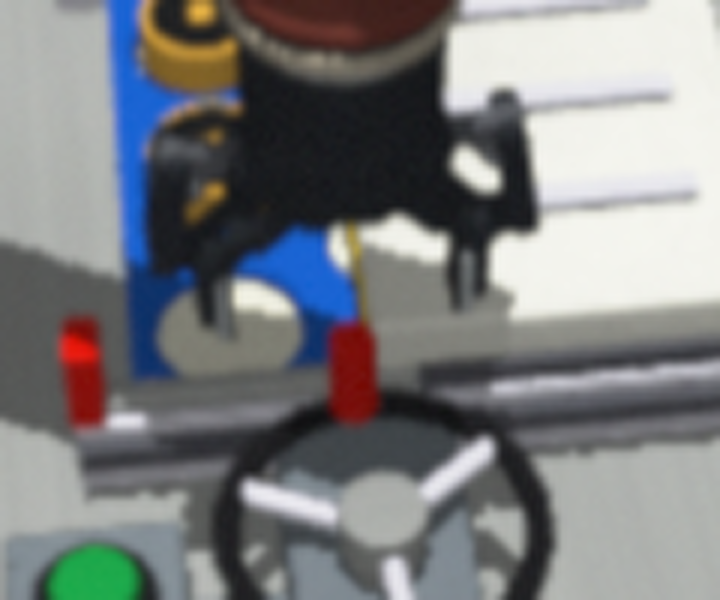

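View pics/c2.png

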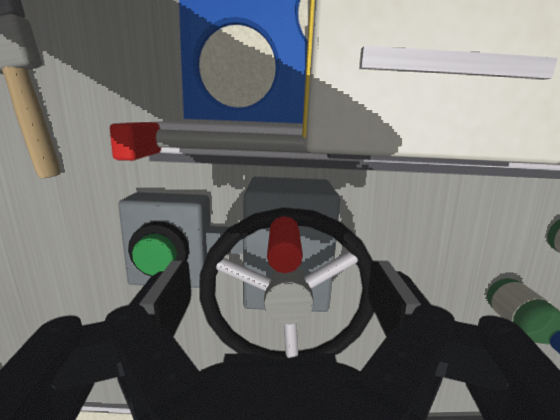

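Run:
```python
from h import *
s=env.read_state();print(s['eef_pos'],s['orientation'])
m=env.camera_model("wrist")
print('knobtop',px2w(m,[(285,256)],.141),'knob base',px2w(m,[(285.5,226)],.095),'hub',px2w(m,[(291,298)],.092))
for y in (283,):print('rim L,R',px2w(m,[(200,283),(374,283),(286,207),(290,356)],.088))
print('pocket1',px2w(m,[(237,66)],.008),'btn',px2w(m,[(155,254)],.055))
print('yellow edge',px2w(m,[(314,10),(306,135)],.089),'redstop',px2w(m,[(113,140)],.091))
```

```text
[ 0.49869196 -0.290231    0.15100799] [ 7.05996705e-01  6.45714281e-04  7.08214756e-01 -3.07282227e-04]
knobtop [[ 0.50097451 -0.28957647  0.141     ]] knob base [[ 0.50198324 -0.28908447  0.095     ]] hub [[ 0.50650483 -0.34800816  0.092     ]]
rim L,R [[ 0.43747209 -0.33775802  0.088     ]
 [ 0.56947696 -0.33763898  0.088     ]
 [ 0.50238389 -0.27752995  0.088     ]
 [ 0.50645938 -0.40585659  0.088     ]]
pocket1 [[ 0.46117573 -0.17508582  0.008     ]] btn [[ 0.39107544 -0.32943935  0.055     ]]
yellow edge [[ 0.51818124 -0.15629279  0.089     ]
 [ 0.5150984  -0.22835135  0.089     ]] redstop [[ 0.38915716 -0.23102765  0.091     ]]
```

Request:
drive_tool(targets=[0.04, 0.0, 0.001, 0, 0.052, 0.0, 0.001, 0, 0.052, 0.0, 0.001, 0, 0.052, 0, 0.001, 0, 0.052, 0, 0.001, 0])

```text
t: 1.68
eef_pos: [0.5008, -0.2907, 0.1014]
orientation: [0.707, 0.0, 0.707, -0.001]
ft_force: [0.2, -0.5, -0.4]
grip_width: 0.0854
```

Request:
drive_tool(targets=[0, 0, 0, 0, 0, 0, 0, 0, 0, 0, 0, 0, 0, 0, 0, 0, 0, 0, 0, 0, 0, 0, 0, 0], claw=0, force=40)

```text
t: 2.18
eef_pos: [0.5009, -0.2907, 0.1017]
orientation: [0.707, 0.0, 0.707, -0.001]
ft_force: [-1.1, -0.1, 1.6]
grip_width: 0.019
```

Run:
```python
from h import *
s=env.read_state();print(s['eef_pos'],s['orientation'],s['grip_width'],s['ft_force'],s['t'])
p,d=env.snapshot("wrist");cv2.imwrite("pics/c3.png",p[:,:,::-1])
```

```text
[ 0.50085547 -0.29072746  0.10169724] [ 7.06951852e-01  1.50285893e-04  7.07261371e-01 -6.39914760e-04] 0.018984749215276046 [-1.07833766 -0.14806657  1.57552383] 2.1833
```

View pics/c3.png

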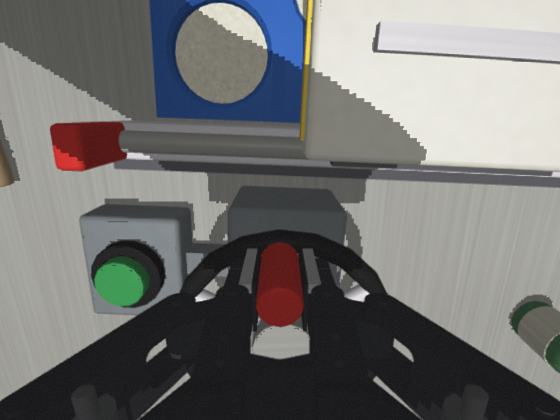

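```bash
cat > arc.py <<'E'
import sys,numpy as np
from station import env
# usage: arc.py ax ay stepdeg n [dzfix]
ax,ay,st,n=map(float,sys.argv[1:5]); dz=float(sys.argv[5]) if len(sys.argv)>5 else 0
s=env.read_state();p=s['eef_pos'];w,x,y,z=s['orientation']
from scipy.spatial.transform import Rotation as R
M=R.from_quat([x,y,z,w]).as_matrix()
ph=np.arctan2(p[1]-ay,p[0]-ax);r=.055
print('phi',np.degrees(ph).round(1),'r',np.hypot(p[0]-ax,p[1]-ay).round(4),'z',p[2].round(4),'F',s['ft_force'].round(1),'t',s['t'])
out=[]
for i in range(1,int(n)+1):
    a=ph+np.radians(st)*i
    d=M.T@(np.array([ax+r*np.cos(a),ay+r*np.sin(a),p[2]+dz])-p)
    out+=[*d.round(3),0]
print([float(v) for v in out])
E
python3 arc.py .5045 -.3445 12 5
```

```text
phi 93.9 r 0.0539 z 0.1017 F [-0.8 -0.   2.1] t 2.2333
[0.0, -0.001, -0.011, 0.0, 0.0, -0.005, -0.022, 0.0, 0.0, -0.012, -0.032, 0.0, 0.0, -0.02, -0.04, 0.0, 0.0, -0.03, -0.046, 0.0]
```

Request:
drive_tool(targets=[0, -0.001, -0.011, 0, 0, -0.005, -0.022, 0, 0, -0.012, -0.032, 0, 0, -0.02, -0.04, 0, 0, -0.03, -0.046, 0])

```text
t: 2.65
eef_pos: [0.4536, -0.3209, 0.1017]
orientation: [0.707, 0.0, 0.707, -0.0]
ft_force: [1.8, -0.2, 0.5]
grip_width: 0.0187
```

```bash
python3 arc.py .5045 -.3445 18 8
```

```text
phi 155.1 r 0.0561 z 0.1017 F [ 1.8 -0.2  0.5] t 2.65
[-0.0, -0.017, -0.004, 0.0, -0.0, -0.034, -0.003, 0.0, -0.0, -0.05, 0.003, 0.0, -0.0, -0.064, 0.014, 0.0, -0.0, -0.073, 0.028, 0.0, -0.0, -0.078, 0.044, 0.0, -0.0, -0.077, 0.062, 0.0, -0.0, -0.072, 0.078, 0.0]
```

Request:
drive_tool(targets=[0, -0.017, -0.004, 0, 0, -0.034, -0.003, 0, 0, -0.05, 0.003, 0, 0, -0.064, 0.014, 0, 0, -0.073, 0.028, 0, 0, -0.078, 0.044, 0, 0, -0.077, 0.062, 0, 0, -0.072, 0.078, 0])

```text
t: 3.32
eef_pos: [0.5305, -0.3936, 0.1016]
orientation: [0.706, 0.002, 0.708, -0.0]
ft_force: [-11.5, 13.7, 13.9]
grip_width: 0.019
```

```bash
python3 arc.py .5045 -.3445 18 8
python3 - <<'E'
from h import *
p,d=env.snapshot("side");cv2.imwrite("pics/d1.png",cv2.resize(p[140:400,180:420],None,fx=2.3,fy=2.3)[:,:,::-1])
E
```

```text
phi -62.1 r 0.0555 z 0.1016 F [-11.5  13.7  13.9] t 3.3167
[-0.0, 0.011, 0.013, 0.0, -0.0, 0.025, 0.023, 0.0, 0.0, 0.041, 0.028, 0.0, 0.0, 0.059, 0.028, 0.0, 0.0, 0.075, 0.022, 0.0, 0.0, 0.089, 0.012, 0.0, 0.0, 0.098, -0.002, 0.0, 0.0, 0.103, -0.018, 0.0]
```

View pics/d1.png

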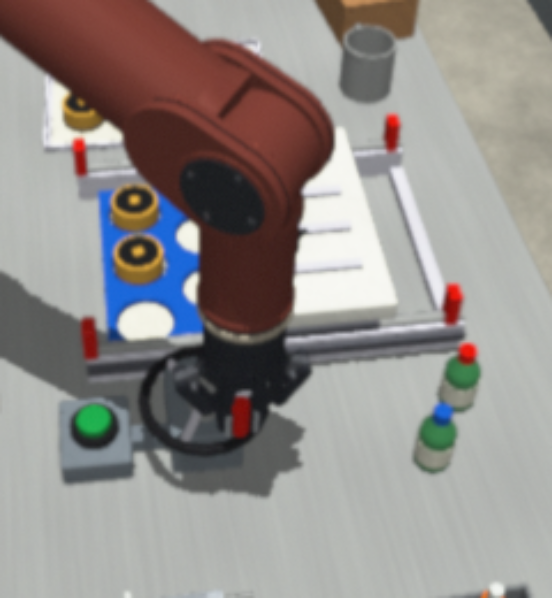

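```bash
python3 arc.py .5040 -.3428 18 8
```

```text
phi -57.4 r 0.0567 z 0.1017 F [0.9 3.7 2.7] t 3.3667
[0.0, 0.013, 0.012, 0.0, 0.0, 0.028, 0.021, 0.0, 0.0, 0.044, 0.024, 0.0, 0.0, 0.062, 0.023, 0.0, 0.0, 0.077, 0.016, 0.0, 0.0, 0.09, 0.005, 0.0, 0.0, 0.099, -0.01, 0.0, 0.0, 0.103, -0.027, 0.0]
```

Request:
drive_tool(targets=[0, 0.013, 0.012, 0, 0, 0.028, 0.021, 0, 0, 0.044, 0.024, 0, 0, 0.062, 0.023, 0, 0, 0.077, 0.016, 0, 0, 0.09, 0.005, 0, 0, 0.099, -0.01, 0, 0, 0.103, -0.027, 0])

```text
t: 4.03
eef_pos: [0.5056, -0.2903, 0.1018]
orientation: [0.706, 0.0, 0.708, 0.0]
ft_force: [1.7, -17.6, -7.6]
grip_width: 0.019
```

```bash
python3 arc.py .5040 -.3435 18 6
```

```text
phi 88.3 r 0.0532 z 0.1018 F [  1.7 -17.6  -7.6] t 4.0333
[0.0, -0.0, -0.017, 0.0, 0.0, -0.008, -0.033, 0.0, 0.0, -0.02, -0.045, 0.0, 0.0, -0.035, -0.053, 0.0, 0.0, -0.052, -0.057, 0.0, 0.0, -0.069, -0.054, 0.0]
```

Request:
drive_tool(targets=[0, 0, -0.017, 0, 0, -0.008, -0.032, 0, 0, -0.02, -0.044, 0, 0, -0.034, -0.052, 0])

```text
t: 4.37
eef_pos: [0.4518, -0.3246, 0.1017]
orientation: [0.706, 0.001, 0.708, 0.001]
ft_force: [4.7, 0.2, -3.5]
grip_width: 0.0191
```

```bash
python3 arc.py .5040 -.3438 6 6;python3 - <<'E'
from h import *
p,d=env.snapshot("side");cv2.imwrite("pics/d2.png",cv2.resize(p[140:400,180:420],None,fx=2.3,fy=2.3)[:,:,::-1])
E
```

```text
phi 159.8 r 0.0556 z 0.1017 F [ 4.7  0.2 -3.5] t 4.3667
[-0.0, -0.006, -0.001, 0.0, -0.0, -0.011, -0.002, 0.0, -0.0, -0.017, -0.003, 0.0, -0.0, -0.023, -0.003, 0.0, -0.0, -0.029, -0.002, 0.0, -0.0, -0.034, -0.001, 0.0]
```

View pics/d2.png

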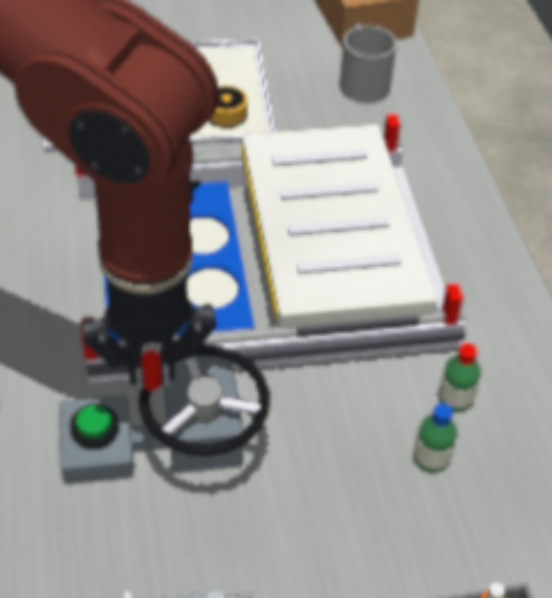

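Request:
drive_tool(targets=[0, -0.006, -0.001, 0, 0, -0.011, -0.002, 0, 0, -0.017, -0.003, 0, 0, -0.023, -0.003, 0])

```text
t: 4.75
eef_pos: [0.4478, -0.3445, 0.1014]
orientation: [0.705, 0.004, 0.709, 0.004]
ft_force: [-9.6, 39.7, 22.3]
grip_width: 0.0188
```

```bash
python3 arc.py .5040 -.3438 6 6
```

```text
phi -179.3 r 0.0562 z 0.1014 F [-9.6 39.7 22.3] t 4.75
[-0.0, -0.006, 0.002, 0.0, -0.0, -0.011, 0.003, 0.0, -0.0, -0.017, 0.004, 0.0, -0.0, -0.022, 0.006, 0.0, -0.0, -0.027, 0.009, 0.0, -0.0, -0.032, 0.012, 0.0]
```

Request:
drive_tool(targets=[0, 0, 0, 0, 0, 0, 0, 0, 0, 0, 0, 0])

```text
t: 5.0
eef_pos: [0.4479, -0.3441, 0.1014]
orientation: [0.705, 0.004, 0.709, 0.005]
ft_force: [-1.7, 5.3, 5.0]
grip_width: 0.0188
```

Run:
```python
from h import *
p,d=env.snapshot("side");cv2.imwrite("pics/d3.png",cv2.resize(p[180:320,260:400],None,fx=4.2,fy=4.2)[:,:,::-1])
s=env.read_state();print(s['ft_force'])
```

```text
[-2.50207223  5.09325429  4.45226645]
```

View pics/d3.png

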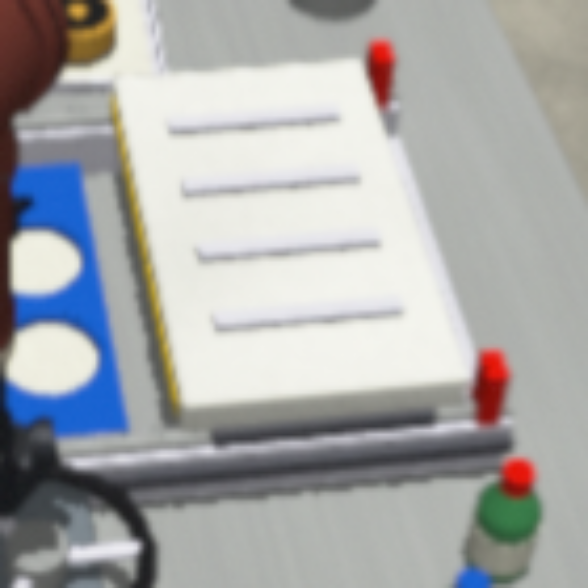

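Request:
drive_tool(targets=[0, 0, 0, 0, 0, 0, 0, 0, 0, 0, 0, 0], claw=0.6)

```text
t: 5.3
eef_pos: [0.4478, -0.3445, 0.1014]
orientation: [0.705, 0.004, 0.709, 0.004]
ft_force: [0.6, -0.1, 0.6]
grip_width: 0.0512
```

Request:
drive_tool(targets=[-0.04, 0, 0, 0, -0.08, 0, 0, 0, -0.12, 0.03, 0.02, 0, -0.15, 0.06, 0.05, 0, -0.15, 0.1, 0.08, 0, -0.15, 0.13, 0.08, 0, -0.15, 0.13, 0.08, 0, -0.15, 0.13, 0.08, 0], claw=1)

```text
t: 5.97
eef_pos: [0.5309, -0.2113, 0.2527]
orientation: [0.705, 0.002, 0.709, 0.007]
ft_force: [0.3, -0.4, 0.5]
grip_width: 0.0854
```

Run:
```python
from h import *
s=env.read_state();print(s['eef_pos'],s['orientation'])
m=env.camera_model("wrist")
p,d=env.snapshot("wrist");cv2.imwrite("pics/e1.png",p[:,:,::-1]);np.savez("pics/e1.npz",p=p,d=d,**{k:m[k] for k in m})
p,d=env.snapshot("side");cv2.imwrite("pics/e2.png",p[:,:,::-1])
```

```text
[ 0.5309421  -0.21134461  0.25270341] [0.70515859 0.0018211  0.70901044 0.00722793]
```

View pics/e1.png

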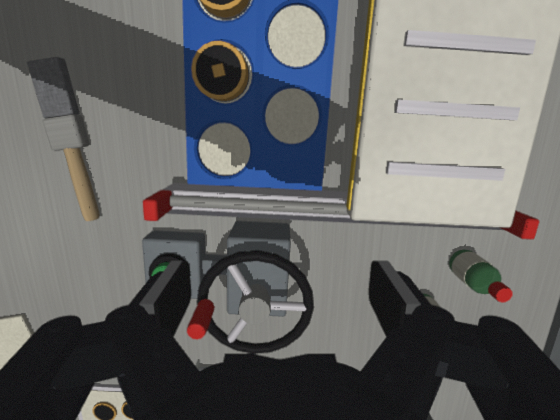

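View pics/e2.png

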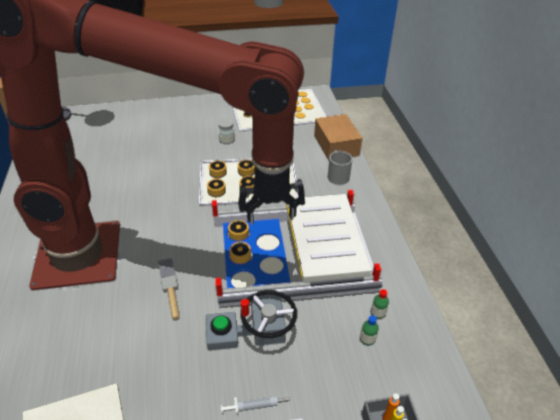

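Request:
drive_tool(targets=[0, 0.15, -0.02, 0, 0, 0.15, -0.02, 0, 0, 0.15, -0.02, 0, 0, 0.15, -0.02, 0, 0, 0.15, -0.02, 0, 0, 0.15, -0.02, 0, 0, 0.15, -0.02, 0, 0, 0.15, -0.02, 0])

```text
t: 6.73
eef_pos: [0.5084, -0.0684, 0.2538]
orientation: [0.705, 0.004, 0.71, 0.003]
ft_force: [-0.2, -0.4, -1.0]
grip_width: 0.0854
```

Run:
```python
from h import *
s=env.read_state();print(s['eef_pos'],s['orientation'])
m=env.camera_model("wrist")
p,d=env.snapshot("wrist");cv2.imwrite("pics/f1.png",cv2.resize(p[:300],None,fx=1.42,fy=1.42,interpolation=cv2.INTER_CUBIC)[:,:,::-1]);np.savez("pics/f1.npz",p=p,d=d,**{k:m[k] for k in m})
```

```text
[ 0.5084342  -0.06840574  0.25383398] [0.70458216 0.00436623 0.70960199 0.00315086]
```

View pics/f1.png

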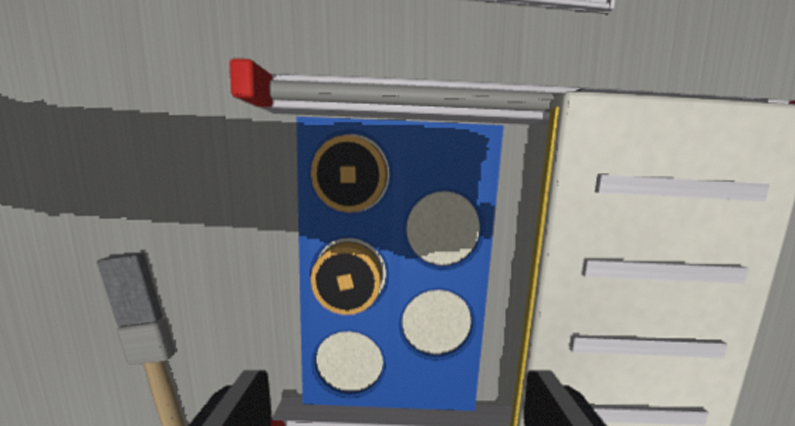

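```bash
cat > plate.py <<'E'
from h import *
z=np.load("pics/f1.npz");m={k:z[k] for k in ['fx','fy','cx','cy','D','R','t']}
for k in ['fx','fy','cx','cy']:m[k]=float(m[k])
p=z['p'].astype(int)
b=((p[...,2]>p[...,0]*1.8)&(p[...,2]>p[...,1]*1.3)&(p[...,2]>40)).astype(np.uint8); b[300:]=0
b=cv2.morphologyEx(b,cv2.MORPH_OPEN,np.ones((3,3)))
v,u=np.nonzero(b); q=px2w(m,np.c_[u,v],.018)[:,:2]
r=cv2.minAreaRect(q.astype(np.float32));print(r)
print('corners',px2w(m,np.array([(296,117),(503,126),(475,411),(302,404)])/1.42,.018)[:,:2].round(4))
print('pockets floor',px2w(m,np.array([(350,361),(437,322),(443,232)])/1.42,.008)[:,:2].round(4))
print('sets top',px2w(m,np.array([(347,281),(348,174)])/1.42,.040)[:,:2].round(4))
P=cloud(m,z['d']);print('table z',np.nanmedian(P[60:100,350:420,2]),'table',np.nanmedian(P[100:140,20:100,2]), 'plate',np.nanmedian(P[b>0][:,2]))
# bare hough-free: fit outlines of empty pockets: components of non-blue inside plate hull
h=cv2.convexHull(np.c_[u,v].astype(np.int32)); hm=np.zeros_like(b);cv2.fillConvexPoly(hm,h,1)
g=(p.min(2)>75)&(p.max(2)-p.min(2)<60)&(hm>0)
n,lab,st,c=cv2.connectedComponentsWithStats(g.astype(np.uint8))
for i in range(1,n):
    if st[i,4]>500:
        vv,uu=np.nonzero(lab==i);e=px2w(m,np.c_[uu,vv],.008)[:,:2].astype(np.float32);print(st[i],cv2.minEnclosingCircle(e),c[i]*1.42)
E
python3 plate.py
```

```text
((0.502902626991272, -0.08868861198425293), (0.263100802898407, 0.169377863407135), 87.65210723876953)
corners [[ 0.4239  0.0454]
 [ 0.593   0.0382]
 [ 0.583  -0.2247]
 [ 0.4127 -0.2175]]
pockets floor [[ 0.4603 -0.1758]
 [ 0.5441 -0.1353]
 [ 0.5473 -0.05  ]]
sets top [[ 4.640e-01 -8.710e-02]
 [ 4.676e-01  4.000e-04]]
table z 0.0513951909310921 table -0.0008413114676042587 plate 0.01704157289125965
[ 287  135   51   52 2082] ((0.5469219088554382, -0.046990107744932175), 0.032969918102025986) [442.59667627 227.75449568]
[ 283  204   49   46 1757] ((0.5429673194885254, -0.13485407829284668), 0.03322441130876541) [436.03779169 320.96040979]
[ 223  233   47   42 1576] ((0.45887938141822815, -0.17594750225543976), 0.03314436972141266) [348.8406599  360.27454315]
```

Request:
drive_tool(targets=[0, 0.27, 0.02, 0, 0, 0.27, 0.02, 0, 0, 0.27, 0.02, 0, 0, 0.27, 0.02, 0, 0, 0.27, 0.02, 0, 0, 0.27, 0.02, 0, 0, 0.27, 0.02, 0, 0, 0.27, 0.02, 0])

```text
t: 7.45
eef_pos: [0.5284, 0.2066, 0.2559]
orientation: [0.704, 0.003, 0.71, 0.006]
ft_force: [-0.5, 0.4, -0.4]
grip_width: 0.0852
```

Request:
drive_tool(targets=[0, 0, 0, 0, 0, 0, 0, 0])

```text
t: 7.62
eef_pos: [0.5288, 0.2058, 0.2555]
orientation: [0.704, 0.003, 0.71, 0.005]
ft_force: [-0.8, 0.6, -0.4]
grip_width: 0.0851
```

```bash
cat > snapw.py <<'E'
import sys
from h import *
n=sys.argv[1]
s=env.read_state();print(s['eef_pos'],s['orientation'],s['t'],s['grip_width'])
m=env.camera_model("wrist")
p,d=env.snapshot("wrist");cv2.imwrite(f"pics/{n}.png",cv2.resize(p,None,fx=1.42,fy=1.42,interpolation=cv2.INTER_CUBIC)[:,:,::-1]);np.savez(f"pics/{n}.npz",p=p,d=d,**{k:m[k] for k in m})
# gold squares inside black faces / discs via depth
P=cloud(m,d); zt=float(sys.argv[2])
g=((abs(P[...,2]-zt)<.007)).astype(np.uint8)
g=cv2.morphologyEx(g,cv2.MORPH_OPEN,np.ones((7,7)))
k,lab,st,c=cv2.connectedComponentsWithStats(g)
for i in range(1,k):
    if st[i,4]>700:
        vv,uu=np.nonzero(lab==i);e=px2w(m,np.c_[uu,vv],zt)[:,:2].astype(np.float32)
        cc,rr=cv2.minEnclosingCircle(e);print((c[i]*1.42).round(),'ctr',np.round(cc,4),'r',round(rr,4),'mean',e.mean(0).round(4), 'ang',np.degrees(np.arctan2(cc[1],cc[0])).round(1))
E
python3 snapw.py g1 .036
```

```text
[0.52878189 0.2058194  0.25551531] [0.70391253 0.00330202 0.71025894 0.00533662] 7.6167 0.08508498065280169
[277. 134.] ctr [0.4313 0.3045] r 0.0302 mean [0.4315 0.3051] ang 35.2
[398. 146.] ctr [0.5264 0.2954] r 0.0299 mean [0.5265 0.2962] ang 29.3
[271. 253.] ctr [0.4192 0.2099] r 0.0305 mean [0.4193 0.2099] ang 26.6
[392. 256.] ctr [0.522  0.2075] r 0.0298 mean [0.5217 0.2081] ang 21.7
[503. 280.] ctr [0.6171 0.187 ] r 0.0304 mean [0.6176 0.1873] ang 16.9
[336. 462.] ctr [0.4679 0.0017] r 0.0332 mean [0.4677 0.0027] ang 0.2
```

View pics/g1.png

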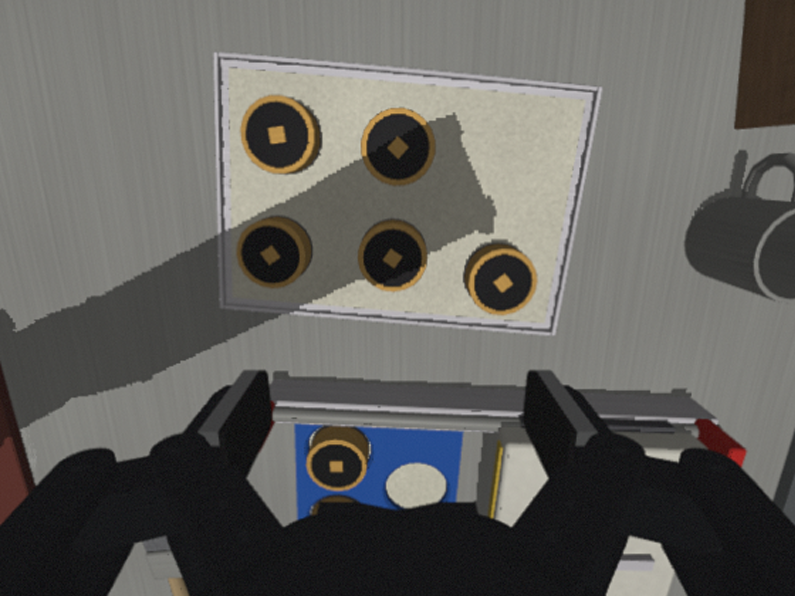

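```bash
cat > to.py <<'E'
import sys,numpy as np
from station import env
from scipy.spatial.transform import Rotation as R
s=env.read_state();p=s['eef_pos'];w,x,y,z=s['orientation']
M=R.from_quat([x,y,z,w]).as_matrix()
print('pos',p.round(4),'toolx',M[:,0].round(4),'jaw',M[:,2].round(4),'t',s['t'],'F',s['ft_force'].round(1),'w',s['grip_width'].round(4))
for a in sys.argv[1:]:
    T=np.array(eval(a));print(T,(M.T@(T-p)).round(4))
E
python3 to.py .617,.187,.1 .617,.187,.014
```

```text
Traceback (most recent call last):
  File "to.py", line 6, in <module>
    print('pos',p.round(4),'toolx',M[:,0].round(4),'jaw',M[:,2].round(4),'t',s['t'],'F',s['ft_force'].round(1),'w',s['grip_width'].round(4))
                                                                                                                   ^^^^^^^^^^^^^^^^^^^^^
AttributeError: 'float' object has no attribute 'round'
```

```bash
sed -i "s/s\['grip_width'\].round(4)/round(s['grip_width'],4)/" to.py
python3 to.py .617,.187,.1 .617,.187,.014
```

```text
pos [0.5289 0.2052 0.2556] toolx [-0.0088  0.012  -0.9999] jaw [ 1.      0.0019 -0.0088] t 7.6667 F [0.2 0.3 0.5] w 0.0855
[0.617 0.187 0.1  ] [ 0.1546 -0.0202  0.0895]
[0.617 0.187 0.014] [ 0.2406 -0.0212  0.0902]
```

Request:
drive_tool(targets=[0.03, -0.01, 0.035, 0, 0.06, -0.02, 0.065, 0, 0.09, -0.02, 0.09, 0, 0.13, -0.02, 0.09, 0, 0.155, -0.02, 0.09, 0, 0.155, -0.02, 0.09, 0, 0.155, -0.02, 0.09, 0])

```text
t: 8.25
eef_pos: [0.6169, 0.1854, 0.0988]
orientation: [0.703, 0.004, 0.711, 0.004]
ft_force: [0.5, -0.2, 0.7]
grip_width: 0.0854
```

```bash
python3 to.py .617,.187,.014;python3 snapw.py g2 .036
```

```text
pos [0.6169 0.1854 0.0988] toolx [-0.0115  0.0106 -0.9999] jaw [ 9.999e-01  1.000e-04 -1.150e-02] t 8.25 F [ 0.5 -0.2  0.7] w 0.0854
[0.617 0.187 0.014] [0.0849 0.0007 0.001 ]
[0.61693098 0.18540897 0.0988475 ] [0.70300971 0.00375496 0.71116037 0.00376501] 8.25 0.08544194157004499
[23. 70.] ctr [0.4413 0.3019] r 0.0285 mean [0.4497 0.301 ] ang 34.4
[197.  79.] ctr [0.528  0.2952] r 0.0305 mean [0.5281 0.2959] ang 29.2
[768. 249.] ctr [0.802  0.2203] r 0.0285 mean [0.795  0.2219] ang 15.4
[ 30. 274.] ctr [0.4254 0.2077] r 0.0311 mean [0.4319 0.208 ] ang 26.0
[210. 275.] ctr [0.5232 0.2076] r 0.0306 mean [0.5237 0.2078] ang 21.6
[401. 315.] ctr [0.6174 0.1866] r 0.0301 mean [0.6174 0.1873] ang 16.8
[151. 575.] ctr [0.4578 0.0149] r 0.0288 mean [0.4615 0.0144] ang 1.9
```

View pics/g2.png

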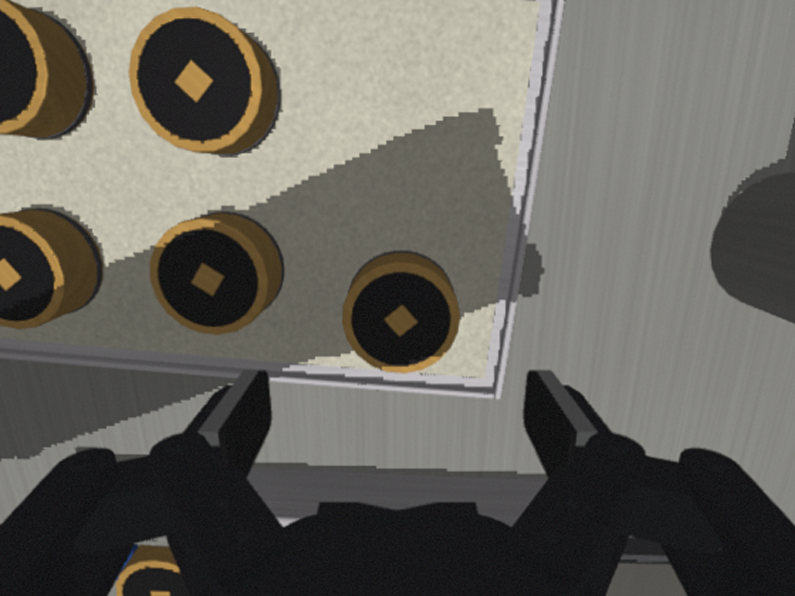

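Request:
drive_tool(targets=[0.035, 0.001, 0.001, 0, 0.065, 0.001, 0.001, 0, 0.085, 0.001, 0.001, 0, 0.085, 0.001, 0.001, 0, 0.085, 0.001, 0.001, 0])

```text
t: 8.72
eef_pos: [0.6196, 0.1884, 0.0184]
orientation: [0.705, 0.004, 0.709, 0.005]
ft_force: [0.5, 0.8, -0.7]
grip_width: 0.0854
```

Request:
drive_tool(targets=[0, 0, 0, 0, 0, 0, 0, 0, 0, 0, 0, 0, 0, 0, 0, 0, 0, 0, 0, 0], claw=0, force=60)

```text
t: 9.13
eef_pos: [0.6216, 0.1891, 0.0221]
orientation: [0.707, 0.005, 0.708, 0.005]
ft_force: [-2.6, -1.9, 12.7]
grip_width: 0.0574
```

```bash
python3 to.py .617,.187,.13
```

```text
pos [0.6216 0.1891 0.0221] toolx [-0.0013  0.014  -0.9999] jaw [ 1.0e+00  1.0e-04 -1.3e-03] t 9.1333 F [-2.6 -1.9 12.7] w 0.0574
[0.617 0.187 0.13 ] [-0.1079 -0.0005 -0.0047]
```

Request:
drive_tool(targets=[-0.02, 0, 0, 0, -0.05, 0, 0, 0, -0.08, 0, 0, 0, -0.1, 0, 0, 0, -0.1, 0, 0, 0])

```text
t: 9.55
eef_pos: [0.6249, 0.1886, 0.1291]
orientation: [0.71, 0.006, 0.704, 0.006]
ft_force: [1.4, 1.1, -0.0]
grip_width: 0.0576
```

```bash
python3 to.py .543,-.135,.12; python3 snapw.py g3 .13|head -1;python3 - <<'E'
from h import *
p,d=env.snapshot("side");cv2.imwrite("pics/g3s.png",cv2.resize(p[60:260,180:400],None,fx=3.4,fy=3)[:,:,::-1])
E
```

```text
pos [0.6249 0.1886 0.1291] toolx [ 0.008   0.017  -0.9998] jaw [ 1.e+00 -2.e-04  8.e-03] t 9.55 F [ 1.4  1.1 -0. ] w 0.0576
[ 0.543 -0.135  0.12 ] [ 0.0029 -0.3237 -0.0819]
[0.62486013 0.18860407 0.12908542] [0.70989675 0.00607555 0.70425429 0.00596492] 9.55 0.057584211083537507
```

View pics/g3.png

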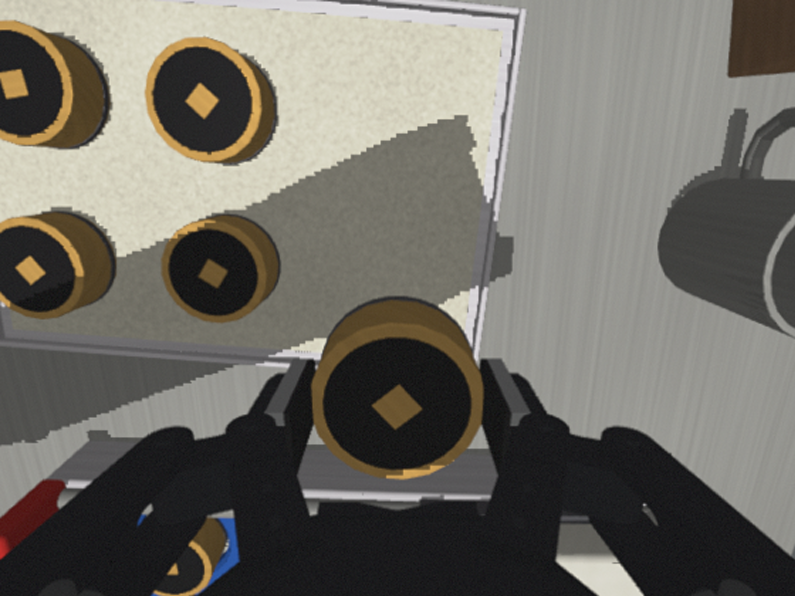

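View pics/g3s.png

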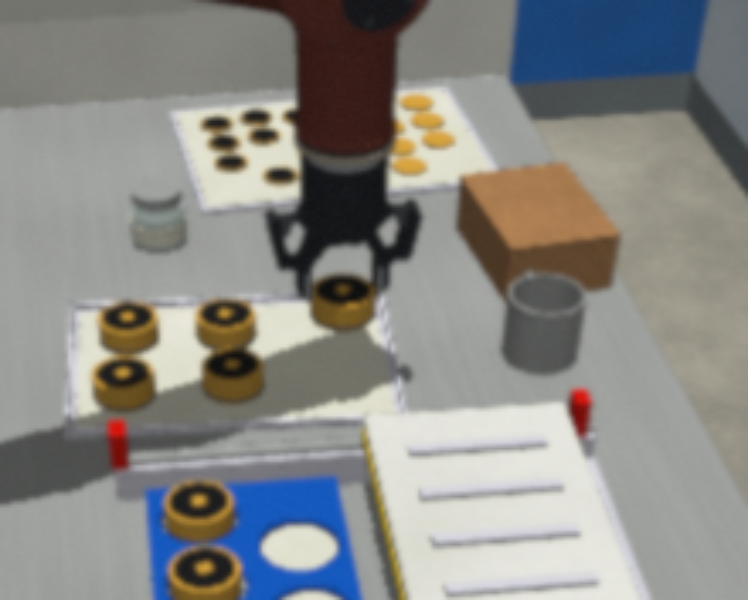

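```bash
cat > held.py <<'E'
import sys
from h import *
from scipy.spatial.transform import Rotation as R
# snapshot held disc: gold square pixel given (in 1.42 scaled pic) -> offset from tcp
z=np.load(f"pics/{sys.argv[1]}.npz");m={k:(float(z[k]) if z[k].ndim==0 else z[k]) for k in ['fx','fy','cx','cy','D','R','t']}
s=env.read_state();p=s['eef_pos'];w,x,y,q=s['orientation'];M=R.from_quat([x,y,q,w]).as_matrix()
P=cloud(m,z['d']);u,v=float(sys.argv[2])/1.42,float(sys.argv[3])/1.42
b=P[int(v)-8:int(v)+9,int(u)-8:int(u)+9].reshape(-1,3);zt=np.nanmedian(b[:,2])
a=(abs(P[...,2]-zt)<.006);a[:, :200]=0;a[:,350:]=0;a=cv2.morphologyEx(a.astype(np.uint8),cv2.MORPH_OPEN,np.ones((5,5)))
k,l,st,c=cv2.connectedComponentsWithStats(a);i=l[int(v),int(u)];vv,uu=np.nonzero(l==i)
e=px2w(m,np.c_[uu,vv],zt)[:,:2];X=px2w(m,[(u,v)],zt)[0]
cc,r=cv2.minEnclosingCircle(e.astype(np.float32))
print('square',X.round(4),'minus tcp',(X-p).round(4),'| circle',np.round(cc,4),r, 'minus tcp',np.round(np.array(cc)-p[:2],4))
E
python3 held.py g3 397 407
```

```text
square [0.6241 0.1844 0.1426] minus tcp [ 0.0016 -0.0034  0.0187] | circle [0.6227 0.1907] 0.0352068729698658 minus tcp [0.0002 0.0029]
```

```bash
python3 to.py .5435,-.1315,.125
```

```text
pos [0.6225 0.1878 0.1239] toolx [ 0.0018  0.0149 -0.9999] jaw [ 1.     -0.      0.0018] t 9.65 F [ 0.6 -0.3 -2.2] w 0.0576
[ 0.5435 -0.1315  0.125 ] [-0.006  -0.3193 -0.079 ]
```

Request:
drive_tool(targets=[-0.01, -0.035, -0.01, 0, -0.01, -0.075, -0.02, 0, -0.01, -0.115, -0.03, 0, -0.01, -0.155, -0.04, 0, -0.008, -0.195, -0.05, 0, -0.008, -0.235, -0.06, 0, -0.006, -0.275, -0.07, 0, -0.006, -0.319, -0.079, 0])

```text
t: 10.32
eef_pos: [0.5422, -0.1296, 0.1237]
orientation: [0.707, 0.005, 0.707, 0.005]
ft_force: [1.4, -0.6, -1.8]
grip_width: 0.0571
```

Request:
drive_tool(targets=[0, -0.005, 0, 0, 0, -0.005, 0, 0, 0, -0.005, 0, 0])

```text
t: 10.57
eef_pos: [0.5413, -0.1348, 0.1226]
orientation: [0.706, 0.006, 0.708, 0.005]
ft_force: [0.4, 0.4, -2.3]
grip_width: 0.0575
```

```bash
python3 to.py .5435,-.1315,.028; python3 snapw.py g4 .145|head -1; python3 to.py .5435,-.1315,.028
```

```text
pos [ 0.5413 -0.1348  0.1226] toolx [-0.0021  0.0158 -0.9999] jaw [ 1.     -0.0014 -0.0022] t 10.5667 F [ 0.4  0.4 -2.3] w 0.0575
[ 0.5435 -0.1315  0.028 ] [0.0947 0.0018 0.0024]
[ 0.54132827 -0.13483899  0.12263499] [0.70632749 0.00611079 0.70784056 0.00508771] 10.5667 0.057535599692272454
pos [ 0.5418 -0.1336  0.1229] toolx [-0.0017  0.0161 -0.9999] jaw [ 1.0e+00  7.0e-04 -1.7e-03] t 10.6167 F [ 0.4  0.2 -1.5] w 0.0571
[ 0.5435 -0.1315  0.028 ] [0.0949 0.0006 0.0018]
```

View pics/g4.png

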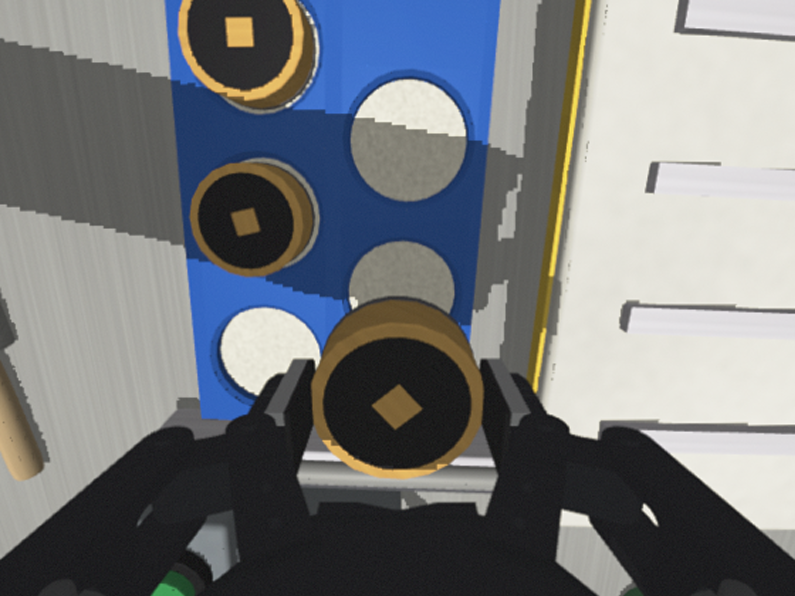

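```bash
cat > mp.py <<'E'
import sys
from h import *
z=np.load(f"pics/{sys.argv[1]}.npz");m={k:(float(z[k]) if z[k].ndim==0 else z[k]) for k in ['fx','fy','cx','cy','D','R','t']}
for a in sys.argv[2:]:
    u,v,h=eval(a);print(a,px2w(m,[(u/1.42,v/1.42)],h)[0].round(4))
E
python3 mp.py g4 408,139,.008 268,351,.008 240,32,.04 245,222,.04 397,407,.136;python3 held.py g4 397 407
```

```text
408,139,.008 [ 0.5467 -0.0454  0.008 ]
268,351,.008 [ 0.4576 -0.1739  0.008 ]
240,32,.04 [4.674e-01 1.000e-04 4.000e-02]
245,222,.04 [ 0.4619 -0.0881  0.04  ]
397,407,.136 [ 0.5407 -0.1391  0.136 ]
square [ 0.5407 -0.139   0.1362] minus tcp [-0.0011 -0.0054  0.0134] | circle [ 0.5393 -0.1326] 0.035185862332582474 minus tcp [-0.0025  0.001 ]
```

```bash
python3 to.py .543,-.1305,.045
```

```text
pos [ 0.5418 -0.1336  0.1229] toolx [-0.0017  0.0161 -0.9999] jaw [ 1.0e+00  7.0e-04 -1.7e-03] t 10.6167 F [ 0.4  0.2 -1.5] w 0.0571
[ 0.543  -0.1305  0.045 ] [0.0779 0.0018 0.0013]
```

Request:
drive_tool(targets=[0.02, 0.001, 0.001, 0, 0.045, 0.002, 0.001, 0, 0.065, 0.002, 0.001, 0, 0.078, 0.002, 0.001, 0, 0.078, 0.002, 0.001, 0, 0.078, 0.002, 0.001, 0])

```text
t: 11.12
eef_pos: [0.5425, -0.1288, 0.0444]
orientation: [0.706, 0.005, 0.708, 0.007]
ft_force: [0.9, -1.0, -1.0]
grip_width: 0.0574
```

```bash
python3 to.py .543,-.1305,.026; python3 snapw.py g5 .145|head -1
```

```text
pos [ 0.5425 -0.1288  0.0444] toolx [-0.0034  0.0168 -0.9999] jaw [ 1.      0.0029 -0.0033] t 11.1167 F [ 0.9 -1.  -1. ] w 0.0574
[ 0.543  -0.1305  0.026 ] [ 0.0183 -0.0021  0.0006]
[ 0.54249831 -0.12875168  0.04435153] [0.70589506 0.00491915 0.70826514 0.00696148] 11.1167 0.057385166965478705
```

View pics/g5.png

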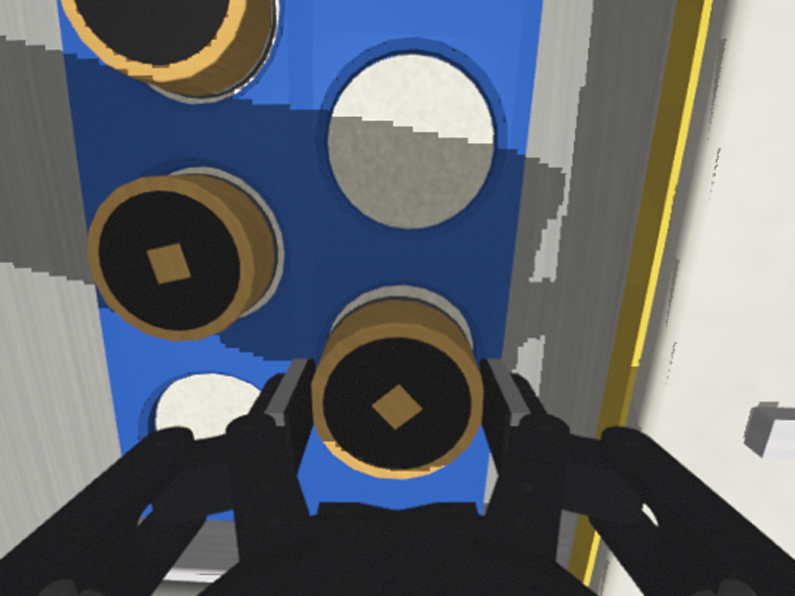

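Request:
drive_tool(targets=[0.008, -0.002, 0.001, 0, 0.014, -0.002, 0.001, 0, 0.018, -0.002, 0.001, 0, 0.02, -0.002, 0.001, 0, 0.02, -0.002, 0.001, 0])

```text
t: 11.58
eef_pos: [0.5443, -0.1309, 0.0262]
orientation: [0.707, 0.005, 0.708, 0.007]
ft_force: [-3.6, 1.6, 9.1]
grip_width: 0.0573
```

```bash
python3 to.py .543,-.1305,.026
```

```text
pos [ 0.5443 -0.1309  0.0262] toolx [-0.0015  0.0165 -0.9999] jaw [ 1.      0.0023 -0.0015] t 11.5833 F [-3.6  1.6  9.1] w 0.0573
[ 0.543  -0.1305  0.026 ] [ 0.0002  0.0004 -0.0013]
```

Request:
drive_tool(targets=[0, 0, 0, 0, 0, 0, 0, 0, 0, 0, 0, 0], claw=0.84)

```text
t: 11.83
eef_pos: [0.5445, -0.131, 0.0263]
orientation: [0.707, 0.005, 0.707, 0.007]
ft_force: [0.4, 0.2, 0.8]
grip_width: 0.072
```

Request:
drive_tool(targets=[-0.02, 0, 0, 0, -0.045, 0, 0, 0, -0.08, 0, 0, 0, -0.12, 0.02, 0, 0, -0.12, 0.05, 0, 0, -0.12, 0.06, 0, 0, -0.12, 0.06, 0, 0])

```text
t: 12.42
eef_pos: [0.5451, -0.0694, 0.1479]
orientation: [0.707, 0.004, 0.707, 0.009]
ft_force: [-0.3, 0.1, -0.9]
grip_width: 0.0715
```

```bash
python3 snapw.py g6 .04
```

```text
[ 0.54506447 -0.06936139  0.14790598] [0.70728562 0.00378863 0.70686447 0.00867878] 12.4167 0.07148209092560774
[301.  80.] ctr [0.493  0.0474] r 0.0467 mean [0.4926 0.0491] ang 5.5
[261. 174.] ctr [4.679e-01 2.000e-04] r 0.0301 mean [0.4678 0.0007] ang 0.0
[264. 320.] ctr [ 0.4632 -0.0864] r 0.0306 mean [ 0.4631 -0.0854] ang -10.6
[395. 389.] ctr [ 0.5436 -0.1326] r 0.0307 mean [ 0.5436 -0.132 ] ang -13.7
```

View pics/g6.png

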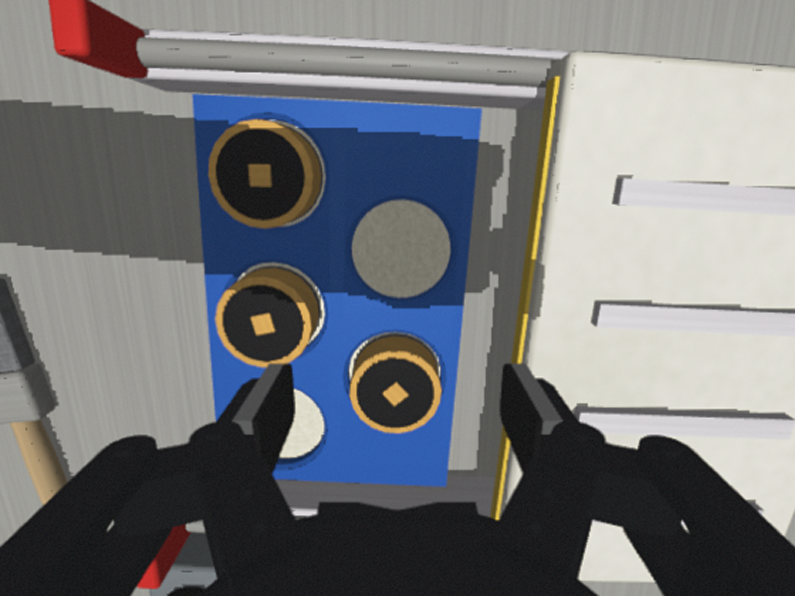

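Request:
drive_tool(targets=[0, 0.04, 0, 0, 0, 0.08, -0.005, 0, 0, 0.12, -0.01, 0, 0, 0.16, -0.015, 0, 0, 0.2, -0.02, 0, 0, 0.24, -0.02, 0, 0.01, 0.275, -0.022, 0, 0.03, 0.275, -0.022, 0], claw=1)

```text
t: 13.13
eef_pos: [0.521, 0.2118, 0.123]
orientation: [0.708, 0.003, 0.706, 0.012]
ft_force: [-0.3, 1.3, 0.0]
grip_width: 0.0853
```

Request:
drive_tool(targets=[0.01, 0, 0, 0, 0.01, 0, 0, 0])

```text
t: 13.3
eef_pos: [0.5195, 0.2113, 0.11]
orientation: [0.706, 0.002, 0.708, 0.012]
ft_force: [0.5, -0.5, -0.6]
grip_width: 0.0853
```

```bash
python3 snapw.py g7 .036; python3 to.py .522,.2075,.018
```

```text
[0.51952673 0.21132373 0.10996351] [0.70617357 0.00229471 0.70793826 0.01170683] 13.3 0.08530398743979574
[215. 120.] ctr [0.4317 0.3046] r 0.0304 mean [0.4318 0.3056] ang 35.2
[415. 142.] ctr [0.5261 0.2956] r 0.0299 mean [0.5261 0.2968] ang 29.3
[209. 312.] ctr [0.4194 0.2103] r 0.0307 mean [0.4193 0.2106] ang 26.6
[403. 318.] ctr [0.5221 0.2076] r 0.0302 mean [0.5223 0.2085] ang 21.7
pos [0.5205 0.2105 0.1115] toolx [-0.001   0.0199 -0.9998] jaw [ 9.999e-01  1.170e-02 -8.000e-04] t 13.35 F [-0.8 -0.3  0.9] w 0.0851
[0.522  0.2075 0.018 ] [ 0.0934 -0.0049  0.0016]
```

View pics/g7.png

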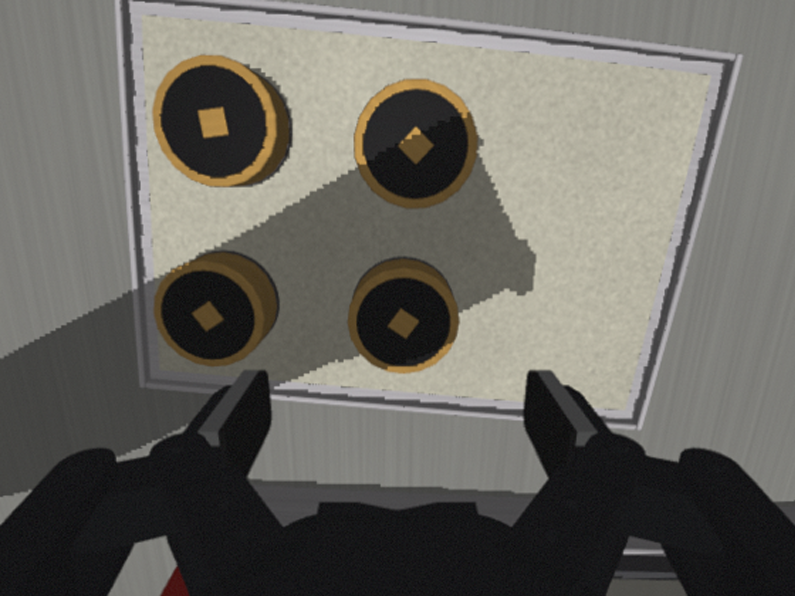

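Request:
drive_tool(targets=[0.035, -0.003, 0.002, 0, 0.065, -0.005, 0.002, 0, 0.085, -0.006, 0.002, 0, 0.093, -0.006, 0.002, 0, 0.093, -0.006, 0.002, 0, 0.093, -0.006, 0.002, 0])

```text
t: 13.85
eef_pos: [0.5234, 0.2058, 0.0194]
orientation: [0.707, 0.003, 0.707, 0.011]
ft_force: [-0.0, 0.3, -0.1]
grip_width: 0.0855
```

Request:
drive_tool(targets=[0, 0, 0, 0, 0, 0, 0, 0, 0, 0, 0, 0, 0, 0, 0, 0, 0, 0, 0, 0], claw=0, force=60)

```text
t: 14.27
eef_pos: [0.5248, 0.2061, 0.0218]
orientation: [0.708, 0.004, 0.706, 0.011]
ft_force: [-2.6, -2.6, 10.7]
grip_width: 0.0576
```

Request:
drive_tool(targets=[-0.02, 0, 0, 0, -0.05, 0, 0, 0, -0.08, 0, 0, 0, -0.1, 0, 0, 0, -0.11, 0, 0, 0])

```text
t: 14.68
eef_pos: [0.526, 0.2044, 0.1358]
orientation: [0.71, 0.004, 0.704, 0.012]
ft_force: [1.0, 1.0, -1.8]
grip_width: 0.0575
```

```bash
python3 to.py .5468,-.042,.13
```

```text
pos [0.526  0.2044 0.1358] toolx [ 0.008   0.0226 -0.9997] jaw [0.9999 0.01   0.0082] t 14.6833 F [ 1.   1.  -1.8] w 0.0575
[ 0.5468 -0.042   0.13  ] [ 0.0003 -0.2467  0.0183]
```

Same grasp as before. Now over pocket 5.

Request:
drive_tool(targets=[-0.005, -0.035, 0.003, 0, -0.005, -0.075, 0.006, 0, -0.003, -0.115, 0.009, 0, 0, -0.155, 0.012, 0, 0, -0.195, 0.015, 0, 0, -0.23, 0.018, 0, 0, -0.248, 0.018, 0, 0, -0.248, 0.018, 0])

```text
t: 15.35
eef_pos: [0.5459, -0.0493, 0.1298]
orientation: [0.71, 0.006, 0.704, 0.008]
ft_force: [-0.5, -0.7, -1.4]
grip_width: 0.0569
```

Request:
drive_tool(targets=[0, 0, 0, 0, 0, 0, 0, 0])

```text
t: 15.52
eef_pos: [0.5455, -0.0496, 0.1294]
orientation: [0.709, 0.006, 0.705, 0.008]
ft_force: [0.4, -0.4, -1.4]
grip_width: 0.0576
```

```bash
python3 snapw.py g8 .04; python3 to.py .5468,-.042,.05
```

```text
[ 0.54554304 -0.04955052  0.12940327] [0.70940937 0.00634947 0.70472355 0.00792159] 15.5167 0.057551993675875913
[253. 115.] ctr [0.4728 0.05  ] r 0.0395 mean [0.4732 0.0499] ang 6.0
[402. 122.] ctr [0.5479 0.047 ] r 0.0346 mean [0.5478 0.0467] ang 4.9
[251. 212.] ctr [0.4681 0.0007] r 0.0302 mean [0.4683 0.0015] ang 0.1
[248. 357.] ctr [ 0.4634 -0.0862] r 0.0308 mean [ 0.4593 -0.0812] ang -10.5
pos [ 0.5457 -0.0487  0.1295] toolx [ 0.0068  0.0206 -0.9998] jaw [1.     0.0035 0.0068] t 15.5667 F [-0.6  0.5 -2.6] w 0.0572
[ 0.5468 -0.042   0.05  ] [0.0796 0.005  0.0006]
```

View pics/g8.png

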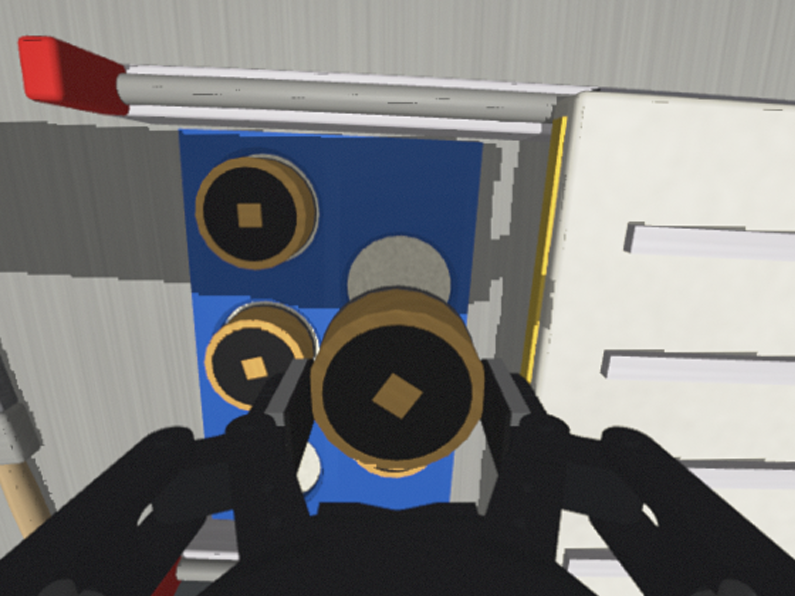

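```bash
python3 mp.py g8 397,396,.143; python3 held.py g8 397 396
```

```text
397,396,.143 [ 0.5448 -0.0496  0.143 ]
square [ 0.5448 -0.0495  0.1433] minus tcp [-0.0009 -0.0008  0.0138] | circle [ 0.5433 -0.0444] 0.03442158177495003 minus tcp [-0.0023  0.0043]
```

```bash
python3 to.py .547,-.0465,.046
```

```text
pos [ 0.5457 -0.0487  0.1295] toolx [ 0.0068  0.0206 -0.9998] jaw [1.     0.0035 0.0068] t 15.5667 F [-0.6  0.5 -2.6] w 0.0572
[ 0.547  -0.0465  0.046 ] [0.0836 0.0005 0.0008]
```

Request:
drive_tool(targets=[0.02, 0, 0.001, 0, 0.045, 0, 0.001, 0, 0.07, 0, 0.001, 0, 0.084, 0.0005, 0.001, 0, 0.084, 0.0005, 0.001, 0, 0.084, 0.0005, 0.001, 0])

```text
t: 16.07
eef_pos: [0.5468, -0.0451, 0.0452]
orientation: [0.709, 0.005, 0.705, 0.009]
ft_force: [0.6, 0.1, -1.6]
grip_width: 0.0573
```

```bash
python3 to.py .547,-.0465,.026
```

```text
pos [ 0.5468 -0.0451  0.0452] toolx [ 0.0051  0.021  -0.9998] jaw [1.     0.0055 0.0052] t 16.0667 F [ 0.6  0.1 -1.6] w 0.0573
[ 0.547  -0.0465  0.026 ] [ 0.0192 -0.0018  0.0001]
```

Request:
drive_tool(targets=[0.008, -0.002, 0, 0, 0.014, -0.002, 0, 0, 0.018, -0.002, 0, 0, 0.02, -0.002, 0, 0, 0.0205, -0.002, 0, 0])

```text
t: 16.48
eef_pos: [0.5471, -0.0466, 0.0258]
orientation: [0.709, 0.006, 0.705, 0.009]
ft_force: [-6.8, -0.2, 16.3]
grip_width: 0.057
```

```bash
python3 to.py .547,-.0465,.026
```

```text
pos [ 0.5471 -0.0466  0.0258] toolx [ 0.0052  0.0211 -0.9998] jaw [1.     0.0055 0.0053] t 16.4833 F [-6.8 -0.2 16.3] w 0.057
[ 0.547  -0.0465  0.026 ] [-0.0002  0.0001 -0.0001]
```

Request:
drive_tool(targets=[0, 0, 0, 0, 0, 0, 0, 0, 0, 0, 0, 0], claw=0.84)

```text
t: 16.73
eef_pos: [0.5475, -0.0467, 0.0261]
orientation: [0.709, 0.006, 0.705, 0.009]
ft_force: [-0.4, 0.3, 0.1]
grip_width: 0.0716
```

Request:
drive_tool(targets=[-0.02, 0, 0, 0, -0.045, 0, 0, 0, -0.08, 0, 0, 0, -0.12, 0.02, 0, 0, -0.12, 0.04, 0, 0, -0.12, 0.05, 0, 0, -0.12, 0.05, 0, 0])

```text
t: 17.32
eef_pos: [0.5464, 0.0036, 0.1472]
orientation: [0.709, 0.005, 0.705, 0.011]
ft_force: [-0.3, 0.3, -1.7]
grip_width: 0.0717
```

```bash
python3 snapw.py g9 .04
```

```text
[0.54641261 0.00356769 0.14716749] [0.70941595 0.00452071 0.70468918 0.01103308] 17.3167 0.0716786690782212
[266. 298.] ctr [0.4681 0.002 ] r 0.0306 mean [0.4682 0.0022] ang 0.2
[396. 369.] ctr [ 0.5465 -0.0445] r 0.0306 mean [ 0.5462 -0.0436] ang -4.7
[392. 479.] ctr [ 0.5437 -0.1306] r 0.0305 mean [ 0.5443 -0.1258] ang -13.5
```

View pics/g9.png

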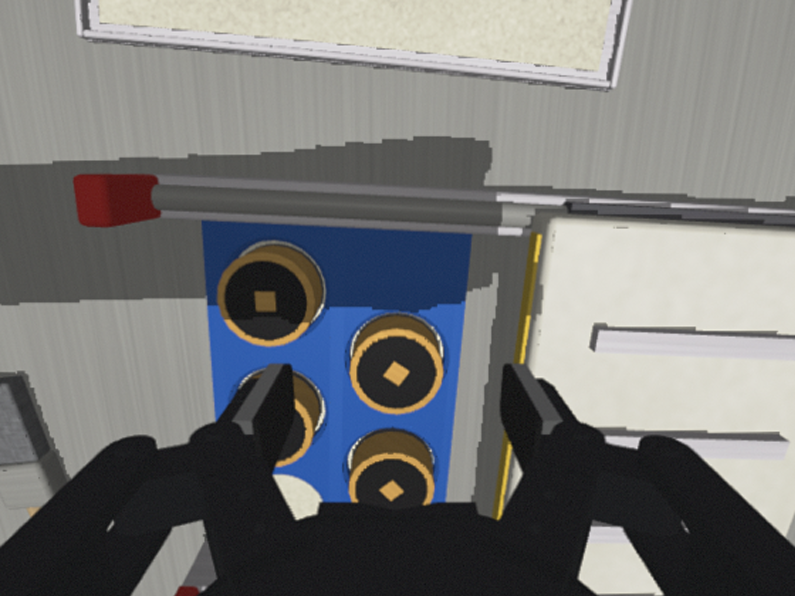

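Request:
drive_tool(targets=[0, 0.04, 0, 0, 0, 0.08, -0.005, 0, 0, 0.12, -0.01, 0, 0, 0.16, -0.015, 0, 0, 0.2, -0.02, 0, 0, 0.24, -0.02, 0, 0.01, 0.28, -0.022, 0, 0.03, 0.29, -0.022, 0], claw=1)

```text
t: 18.03
eef_pos: [0.5209, 0.2987, 0.1226]
orientation: [0.709, 0.004, 0.705, 0.014]
ft_force: [-0.3, 1.1, 0.6]
grip_width: 0.0853
```

Request:
drive_tool(targets=[0.01, 0, 0, 0, 0.01, 0, 0, 0])

```text
t: 18.2
eef_pos: [0.519, 0.2979, 0.1084]
orientation: [0.707, 0.002, 0.707, 0.013]
ft_force: [-1.5, -0.6, 0.1]
grip_width: 0.0856
```

```bash
python3 snapw.py g10 .036; python3 to.py .526,.294,.018
```

```text
[0.51895884 0.29790519 0.10836729] [0.70711931 0.00248227 0.70696947 0.01304974] 18.2 0.08560517442800236
[231. 295.] ctr [0.432  0.3065] r 0.0304 mean [0.4323 0.3071] ang 35.4
[412. 315.] ctr [0.5262 0.297 ] r 0.0301 mean [0.5262 0.2979] ang 29.4
pos [0.5202 0.2968 0.1101] toolx [ 0.002   0.0222 -0.9998] jaw [0.9999 0.0128 0.0023] t 18.25 F [0.2 0.4 0.2] w 0.0857
[0.526 0.294 0.018] [ 0.092  -0.0049  0.0056]
```

View pics/g10.png

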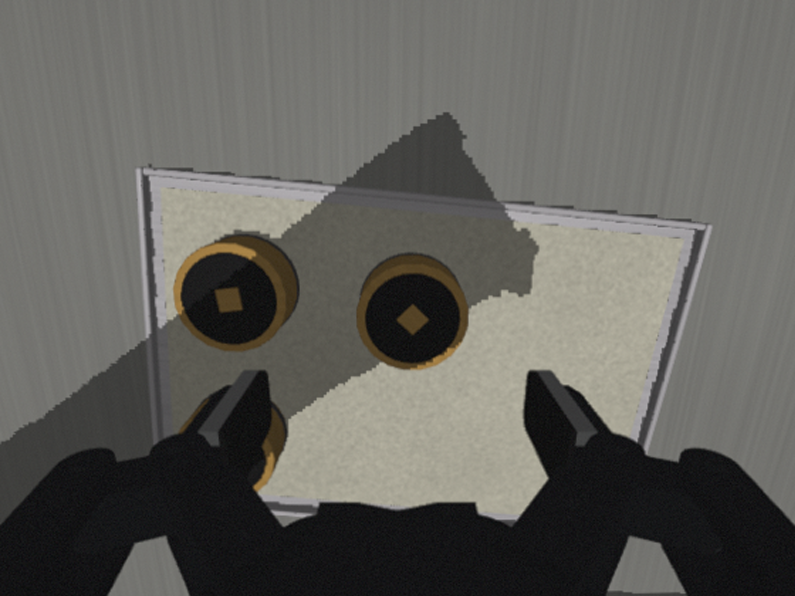

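Request:
drive_tool(targets=[0.035, -0.002, 0.004, 0, 0.065, -0.004, 0.005, 0, 0.085, -0.004, 0.005, 0, 0.092, -0.004, 0.005, 0, 0.092, -0.004, 0.005, 0, 0.092, -0.004, 0.005, 0])

```text
t: 18.75
eef_pos: [0.5265, 0.294, 0.0192]
orientation: [0.708, 0.004, 0.706, 0.012]
ft_force: [1.0, 0.0, -0.2]
grip_width: 0.0853
```

Request:
drive_tool(targets=[0, 0, 0, 0, 0, 0, 0, 0, 0, 0, 0, 0, 0, 0, 0, 0, 0, 0, 0, 0], claw=0, force=60)

```text
t: 19.17
eef_pos: [0.528, 0.2943, 0.0217]
orientation: [0.709, 0.004, 0.705, 0.012]
ft_force: [-1.5, -2.5, 11.4]
grip_width: 0.0574
```

Request:
drive_tool(targets=[-0.02, 0, 0, 0, -0.05, 0, 0, 0, -0.08, 0, 0, 0, -0.1, 0, 0, 0, -0.11, 0, 0, 0])

```text
t: 19.58
eef_pos: [0.5287, 0.2925, 0.1358]
orientation: [0.711, 0.005, 0.703, 0.013]
ft_force: [0.5, 0.1, -1.7]
grip_width: 0.057
```

```bash
python3 to.py .459,-.175,.135
```

```text
pos [0.5287 0.2925 0.1358] toolx [ 0.011   0.0257 -0.9996] jaw [0.9999 0.0108 0.0113] t 19.5833 F [ 0.5  0.1 -1.7] w 0.057
[ 0.459 -0.175  0.135] [-0.012  -0.4666 -0.0747]
```

Request:
drive_tool(targets=[-0.008, -0.035, -0.005, 0, -0.01, -0.075, -0.012, 0, -0.01, -0.115, -0.018, 0, -0.01, -0.155, -0.025, 0, -0.01, -0.195, -0.031, 0, -0.012, -0.235, -0.038, 0, -0.012, -0.275, -0.044, 0, -0.012, -0.31, -0.05, 0])

```text
t: 20.25
eef_pos: [0.481, -0.0209, 0.1392]
orientation: [0.711, 0.005, 0.703, 0.012]
ft_force: [1.1, -1.0, -2.2]
grip_width: 0.0572
```

```bash
python3 to.py .459,-.175,.13
```

```text
pos [ 0.481  -0.0209  0.1392] toolx [ 0.011   0.0253 -0.9996] jaw [0.9999 0.0097 0.0113] t 20.25 F [ 1.1 -1.  -2.2] w 0.0572
[ 0.459 -0.175  0.13 ] [ 0.005  -0.1541 -0.0236]
```

Request:
drive_tool(targets=[0, -0.04, -0.006, 0, 0, -0.08, -0.012, 0, 0.003, -0.12, -0.018, 0, 0.005, -0.154, -0.023, 0, 0.005, -0.154, -0.023, 0, 0.005, -0.154, -0.023, 0])

```text
t: 20.75
eef_pos: [0.4585, -0.177, 0.1295]
orientation: [0.711, 0.007, 0.703, 0.011]
ft_force: [-0.0, 0.2, -2.0]
grip_width: 0.0576
```

```bash
python3 snapw.py g11 .04; python3 to.py .459,-.175,.046
```

```text
[ 0.45846615 -0.17698722  0.12949873] [0.71063621 0.00693851 0.70344186 0.01084344] 20.75 0.05761530627149605
[573.  54.] ctr [ 0.5448 -0.0475] r 0.0309 mean [ 0.5445 -0.0481] ang -5.0
[404. 136.] ctr [ 0.4619 -0.0878] r 0.0299 mean [ 0.4618 -0.087 ] ang -10.8
[553. 228.] ctr [ 0.5424 -0.1344] r 0.0303 mean [ 0.5423 -0.1334] ang -13.9
[596. 391.] ctr [ 0.5786 -0.2303] r 0.0391 mean [ 0.5788 -0.2301] ang -21.7
pos [ 0.4591 -0.1752  0.1297] toolx [ 0.0104  0.0257 -0.9996] jaw [0.9999 0.0083 0.0107] t 20.8 F [-0.4  0.  -1.4] w 0.0573
[ 0.459 -0.175  0.046] [ 0.0836 -0.002  -0.001 ]
```

View pics/g11.png

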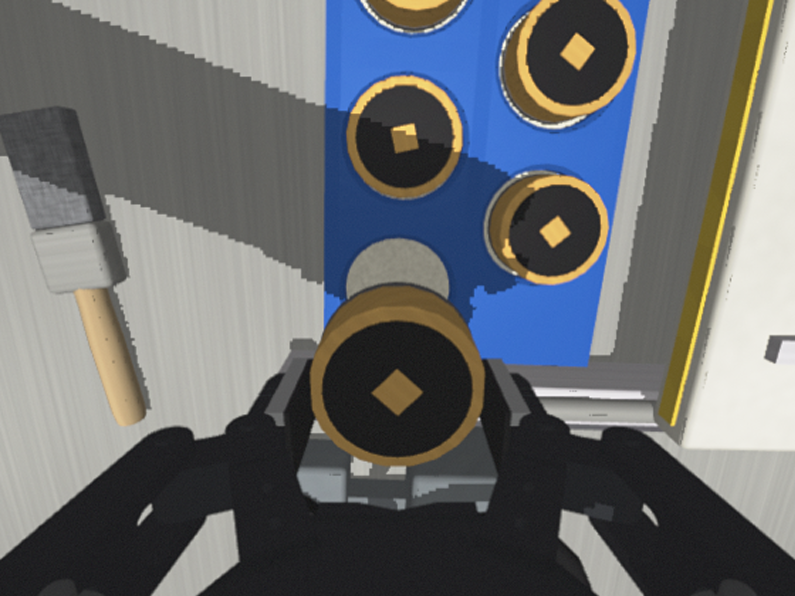

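```bash
python3 mp.py g11 397,392,.143; python3 held.py g11 397 392; python3 to.py .459,-.1765,.046
```

```text
397,392,.143 [ 0.4577 -0.1758  0.143 ]
square [ 0.4577 -0.1755  0.1436] minus tcp [-0.0015 -0.0003  0.0139] | circle [ 0.4562 -0.1719] 0.03438902273774147 minus tcp [-0.0029  0.0033]
pos [ 0.4591 -0.1752  0.1297] toolx [ 0.0104  0.0257 -0.9996] jaw [0.9999 0.0083 0.0107] t 20.8 F [-0.4  0.  -1.4] w 0.0573
[ 0.459  -0.1765  0.046 ] [ 0.0836 -0.0035 -0.001 ]
```

Request:
drive_tool(targets=[0.02, -0.002, 0, 0, 0.045, -0.003, 0, 0, 0.07, -0.004, -0.001, 0, 0.083, -0.004, -0.001, 0, 0.083, -0.004, -0.001, 0, 0.083, -0.004, -0.001, 0])

```text
t: 21.3
eef_pos: [0.4589, -0.1756, 0.0463]
orientation: [0.71, 0.006, 0.704, 0.013]
ft_force: [0.2, 0.2, -1.2]
grip_width: 0.0575
```

```bash
python3 to.py .459,-.177,.026
```

```text
pos [ 0.4589 -0.1756  0.0463] toolx [ 0.009   0.0264 -0.9996] jaw [0.9999 0.0103 0.0093] t 21.3 F [ 0.2  0.2 -1.2] w 0.0575
[ 0.459 -0.177  0.026] [ 0.0203 -0.0019 -0.0001]
```

Request:
drive_tool(targets=[0.008, -0.002, 0, 0, 0.014, -0.002, 0, 0, 0.018, -0.002, 0, 0, 0.021, -0.002, 0, 0, 0.0215, -0.002, 0, 0])

```text
t: 21.72
eef_pos: [0.4593, -0.1769, 0.0256]
orientation: [0.71, 0.006, 0.704, 0.013]
ft_force: [-7.1, 2.7, 17.8]
grip_width: 0.0574
```

Request:
drive_tool(targets=[0, 0, 0, 0, 0, 0, 0, 0])

```text
t: 21.88
eef_pos: [0.4597, -0.177, 0.026]
orientation: [0.711, 0.006, 0.704, 0.013]
ft_force: [0.6, 0.4, -1.7]
grip_width: 0.0568
```

Seated at the same depth as the others. Release and rise.

Request:
drive_tool(targets=[0, 0, 0, 0, 0, 0, 0, 0, 0, 0, 0, 0], claw=0.84)

```text
t: 22.13
eef_pos: [0.4598, -0.1771, 0.0261]
orientation: [0.711, 0.006, 0.703, 0.013]
ft_force: [-0.6, -0.3, 0.9]
grip_width: 0.0718
```

Request:
drive_tool(targets=[-0.02, 0, 0, 0, -0.045, 0, 0, 0, -0.085, 0, 0, 0, -0.12, 0, 0.01, 0, -0.15, 0.01, 0.03, 0, -0.15, 0.01, 0.03, 0, -0.15, 0.01, 0.03, 0])

```text
t: 22.72
eef_pos: [0.4901, -0.1704, 0.1784]
orientation: [0.712, 0.005, 0.702, 0.013]
ft_force: [-0.6, -0.2, -0.1]
grip_width: 0.0716
```

```bash
python3 snapw.py g12 .04
python3 - <<'E'
from h import *
p,d=env.snapshot("scene");cv2.imwrite("pics/g12s.png",cv2.resize(p[130:330,130:420],None,fx=2.75,fy=2.75,interpolation=cv2.INTER_CUBIC)[:,:,::-1])
E
```

```text
[ 0.4900817  -0.17038693  0.17838194] [0.7120237  0.00486072 0.70201219 0.01332317] 22.7167 0.07161948021252713
[359.  22.] ctr [ 0.4673 -0.0037] r 0.0291 mean [ 0.4675 -0.0139] ang -0.4
[490.  85.] ctr [ 0.5456 -0.0471] r 0.0303 mean [ 0.5455 -0.0466] ang -4.9
[351. 154.] ctr [ 0.462  -0.0878] r 0.0299 mean [ 0.4618 -0.0871] ang -10.8
[477. 231.] ctr [ 0.5431 -0.1339] r 0.0301 mean [ 0.5429 -0.1339] ang -13.8
[349. 288.] ctr [ 0.4593 -0.1739] r 0.0299 mean [ 0.4594 -0.1732] ang -20.7
[376. 361.] ctr [ 0.4781 -0.2262] r 0.0594 mean [ 0.4775 -0.2255] ang -25.3
[296. 472.] ctr [ 0.4174 -0.3214] r 0.0368 mean [ 0.4169 -0.3182] ang -37.6
```

View pics/g12.png

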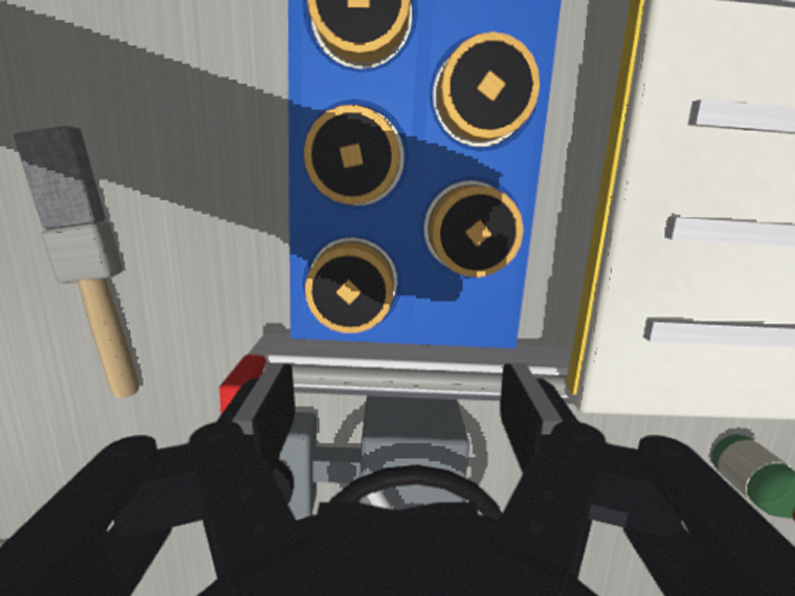

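View pics/g12s.png

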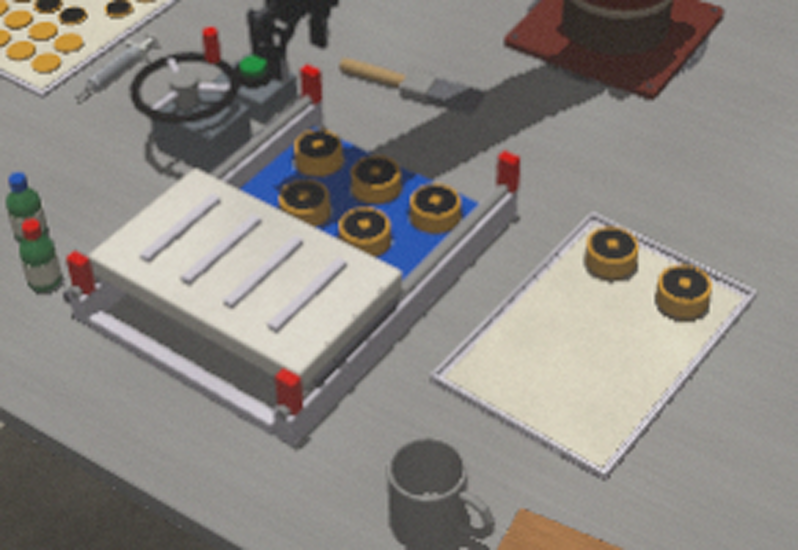

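```bash
python3 to.py .448,-.3445,.18
python3 - <<'E'
from h import *
p,d=env.snapshot("side");m=env.camera_model("side");P=cloud(m,d)
hsv=cv2.cvtColor(p,cv2.COLOR_RGB2HSV)
red=((hsv[...,0]<6)|(hsv[...,0]>174))&(hsv[...,1]>170)&(hsv[...,2]>90)&(P[...,2]>.03)&(P[...,2]<.16)
num,lab,st,c=cv2.connectedComponentsWithStats(red.astype(np.uint8))
for i in range(1,num):
    if st[i,4]>12: print(c[i].round(1),st[i],np.nanmedian(P[lab==i],0).round(3),px2w(m,[c[i]],.118).round(4))
E
```

```text
pos [ 0.4874 -0.1707  0.1756] toolx [ 0.0086  0.0268 -0.9996] jaw [0.9999 0.0103 0.0089] t 22.8167 F [-0.5 -0.2  1.1] w 0.0717
[ 0.448  -0.3445  0.18  ] [-0.0094 -0.1732 -0.0412]
[350.1 195.7] [348 190   5  14  52] [0.812 0.035 0.081] [[ 0.7952 -0.0062  0.118 ]]
[214.3 207.3] [212 201   5  15  55] [0.407 0.052 0.079] [[0.4065 0.0064 0.118 ]]
[376.4 271.5] [373 264   8  16  82] [ 0.798 -0.259  0.079] [[ 0.7818 -0.2896  0.118 ]]
[218.5 286.1] [216 278   6  17  77] [ 0.394 -0.242  0.081] [[ 0.3944 -0.2722  0.118 ]]
[382.8 293.3] [380 290   7   8  47] [ 0.789 -0.336  0.088] [[ 0.776  -0.3567  0.118 ]]
[244.5 306.3] [241 299   9  17 111] [ 0.448 -0.35   0.133] [[ 0.4485 -0.3404  0.118 ]]
```

Request:
drive_tool(targets=[-0.012, -0.04, -0.01, 0, -0.012, -0.08, -0.02, 0, -0.01, -0.12, -0.03, 0, -0.01, -0.16, -0.04, 0, -0.009, -0.17, -0.041, 0, -0.009, -0.17, -0.041, 0, -0.009, -0.17, -0.041, 0], claw=1)

```text
t: 23.45
eef_pos: [0.4464, -0.3416, 0.1777]
orientation: [0.709, 0.007, 0.705, 0.013]
ft_force: [-0.0, -1.0, 0.2]
grip_width: 0.0852
```

```bash
python3 to.py .448,-.341,.101; python3 snapw.py h1 .04|head -1
```

```text
pos [ 0.4464 -0.3416  0.1777] toolx [ 0.0054  0.0284 -0.9996] jaw [1.     0.0076 0.0056] t 23.45 F [-0.  -1.   0.2] w 0.0852
[ 0.448 -0.341  0.101] [ 0.0767 -0.0015  0.0012]
[ 0.44638484 -0.34164237  0.17772518] [0.70897329 0.00733531 0.70508221 0.01273366] 23.45 0.08518358638882446
```

View pics/h1.png

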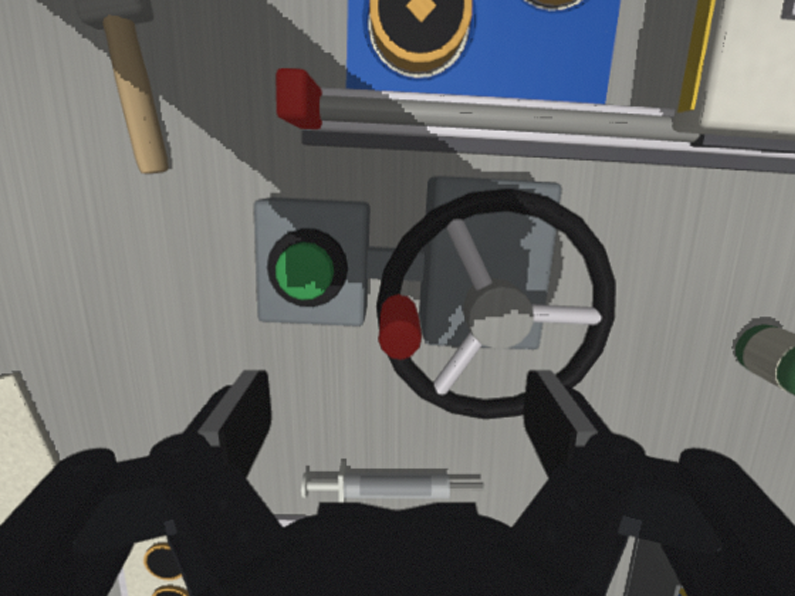

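```bash
python3 mp.py h1 399,340,.141 399,302,.095 500,317,.092 305,271,.06
python3 - <<'E'
from h import *
z=np.load("pics/h1.npz");m={k:(float(z[k]) if z[k].ndim==0 else z[k]) for k in ['fx','fy','cx','cy','D','R','t']}
P=cloud(m,z['d']);print('btn z',np.nanmedian(P[184:196,205:222].reshape(-1,3),0),'knob top',np.nanmedian(P[238:245,278:285].reshape(-1,3),0))
E
```

```text
399,340,.141 [ 0.4468 -0.3414  0.141 ]
399,302,.095 [ 0.4473 -0.3371  0.095 ]
500,317,.092 [ 0.5037 -0.3463  0.092 ]
305,271,.06 [ 0.3898 -0.3278  0.06  ]
btn z [ 0.38768089 -0.32732731  0.05710441] knob top [ 0.44685008 -0.34283576  0.14001747]
```

Request:
drive_tool(targets=[0.03, -0.001, 0.001, 0, 0.06, -0.002, 0.001, 0, 0.076, -0.002, 0.001, 0, 0.076, -0.002, 0.001, 0, 0.076, -0.002, 0.001, 0])

```text
t: 23.92
eef_pos: [0.4486, -0.3388, 0.1015]
orientation: [0.709, 0.007, 0.705, 0.015]
ft_force: [0.3, 0.1, 0.8]
grip_width: 0.0853
```

Request:
drive_tool(targets=[0, 0, 0, 0, 0, 0, 0, 0, 0, 0, 0, 0, 0, 0, 0, 0, 0, 0, 0, 0, 0, 0, 0, 0], claw=0, force=50)

```text
t: 24.42
eef_pos: [0.4479, -0.3391, 0.1023]
orientation: [0.708, 0.007, 0.706, 0.015]
ft_force: [-4.2, 3.3, 4.5]
grip_width: 0.019
```

```bash
python3 arc.py .504 -.3440 -18 8
```

```text
phi 175.0 r 0.0563 z 0.1023 F [-4.2  3.3  4.5] t 24.4167
[0.001, 0.017, 0.006, 0.0, 0.001, 0.031, 0.015, 0.0, 0.001, 0.042, 0.028, 0.0, 0.002, 0.048, 0.044, 0.0, 0.002, 0.049, 0.061, 0.0, 0.002, 0.045, 0.078, 0.0, 0.001, 0.036, 0.093, 0.0, 0.001, 0.022, 0.103, 0.0]
```

Request:
drive_tool(targets=[0.001, 0.017, 0.006, 0, 0.001, 0.031, 0.015, 0, 0.001, 0.042, 0.028, 0, 0.002, 0.048, 0.044, 0, 0.002, 0.049, 0.061, 0, 0.002, 0.045, 0.078, 0, 0.001, 0.036, 0.093, 0, 0.001, 0.022, 0.103, 0])

```text
t: 25.08
eef_pos: [0.5513, -0.3151, 0.1024]
orientation: [0.708, 0.006, 0.706, 0.015]
ft_force: [-8.2, -1.1, 6.5]
grip_width: 0.0191
```

```bash
python3 arc.py .504 -.3440 -18 8
```

```text
phi 31.4 r 0.0554 z 0.1024 F [-8.2 -1.1  6.5] t 25.0833
[-0.0, -0.016, 0.006, 0.0, -0.001, -0.033, 0.007, 0.0, -0.002, -0.05, 0.003, 0.0, -0.002, -0.065, -0.006, 0.0, -0.002, -0.076, -0.02, 0.0, -0.003, -0.082, -0.036, 0.0, -0.003, -0.083, -0.053, 0.0, -0.003, -0.079, -0.069, 0.0]
```

Request:
drive_tool(targets=[0, -0.016, 0.006, 0, -0.001, -0.033, 0.007, 0, -0.002, -0.05, 0.003, 0, -0.002, -0.065, -0.006, 0, -0.002, -0.076, -0.02, 0, -0.003, -0.082, -0.036, 0, -0.003, -0.083, -0.053, 0, -0.003, -0.079, -0.069, 0])

```text
t: 25.75
eef_pos: [0.4836, -0.3932, 0.1025]
orientation: [0.708, 0.007, 0.706, 0.017]
ft_force: [6.2, 10.1, -0.6]
grip_width: 0.019
```

```bash
python3 arc.py .504 -.3440 -18 8
```

```text
phi -112.5 r 0.0532 z 0.1025 F [ 6.2 10.1 -0.6] t 25.75
[0.0, 0.008, -0.015, 0.0, 0.001, 0.021, -0.026, 0.0, 0.001, 0.037, -0.033, 0.0, 0.002, 0.054, -0.034, 0.0, 0.002, 0.071, -0.029, 0.0, 0.003, 0.085, -0.02, 0.0, 0.003, 0.096, -0.007, 0.0, 0.003, 0.102, 0.009, 0.0]
```

Request:
drive_tool(targets=[0, 0.008, -0.015, 0, 0.001, 0.021, -0.026, 0, 0.001, 0.037, -0.033, 0, 0.002, 0.054, -0.034, 0, 0.002, 0.071, -0.029, 0, 0.003, 0.085, -0.02, 0, 0.003, 0.096, -0.007, 0, 0.003, 0.102, 0.009, 0])

```text
t: 26.42
eef_pos: [0.4895, -0.2879, 0.1025]
orientation: [0.707, 0.008, 0.707, 0.018]
ft_force: [-2.2, 1.6, -2.8]
grip_width: 0.0187
```

```bash
python3 arc.py .504 -.3440 -18 8
python3 - <<'E'
from h import *
p,d=env.snapshot("scene");cv2.imwrite("pics/h2.png",cv2.resize(p[130:330,130:420],None,fx=2.75,fy=2.75,interpolation=cv2.INTER_CUBIC)[:,:,::-1])
E
```

```text
phi 104.5 r 0.0579 z 0.1025 F [-2.2  1.6 -2.8] t 26.4167
[-0.0, -0.001, 0.018, 0.0, -0.0, -0.005, 0.035, 0.0, -0.001, -0.014, 0.049, 0.0, -0.001, -0.027, 0.061, 0.0, -0.002, -0.043, 0.067, 0.0, -0.002, -0.06, 0.069, 0.0, -0.003, -0.077, 0.065, 0.0, -0.004, -0.092, 0.056, 0.0]
```

View pics/h2.png

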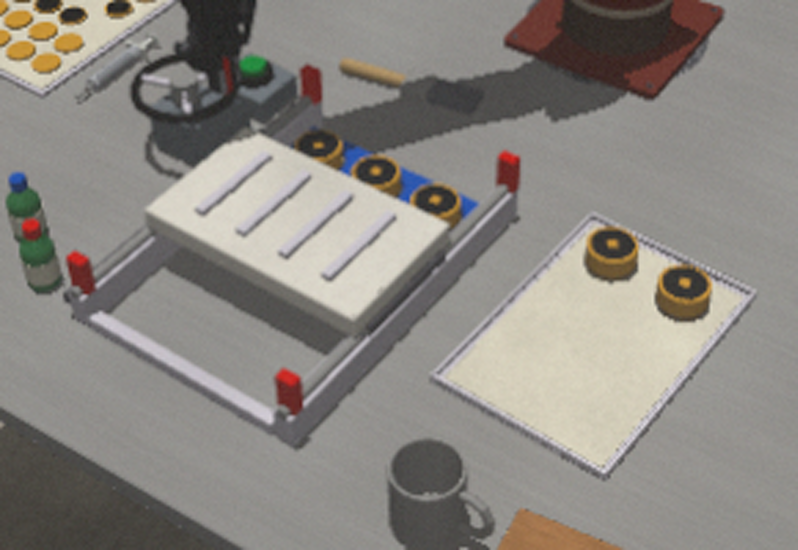

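```bash
python3 arc.py .504 -.3425 -18 8
```

```text
phi 100.4 r 0.0563 z 0.1025 F [ 1.2  7.3 -6.3] t 26.4667
[0.0, -0.001, 0.017, 0.0, -0.0, -0.006, 0.034, 0.0, -0.0, -0.016, 0.048, 0.0, -0.001, -0.03, 0.058, 0.0, -0.001, -0.047, 0.063, 0.0, -0.002, -0.064, 0.064, 0.0, -0.003, -0.08, 0.058, 0.0, -0.003, -0.094, 0.048, 0.0]
```

Request:
drive_tool(targets=[0, -0.001, 0.017, 0, 0, -0.006, 0.034, 0, 0, -0.016, 0.048, 0, -0.001, -0.03, 0.058, 0, -0.001, -0.047, 0.063, 0, -0.002, -0.064, 0.064, 0, -0.003, -0.08, 0.058, 0, -0.003, -0.094, 0.048, 0])

```text
t: 27.13
eef_pos: [0.5423, -0.3801, 0.1022]
orientation: [0.707, 0.007, 0.707, 0.02]
ft_force: [-12.7, 14.6, 14.4]
grip_width: 0.0188
```

```bash
python3 arc.py .504 -.3430 -18 8
```

```text
phi -44.1 r 0.0533 z 0.1022 F [-12.7  14.6  14.4] t 27.1333
[-0.0, -0.011, -0.013, 0.0, -0.001, -0.017, -0.029, 0.0, -0.001, -0.016, -0.046, 0.0, -0.0, -0.011, -0.063, 0.0, -0.0, -0.001, -0.077, 0.0, 0.0, 0.013, -0.087, 0.0, 0.001, 0.029, -0.092, 0.0, 0.002, 0.047, -0.092, 0.0]
```

Request:
drive_tool(targets=[0, -0.01, -0.013, 0, -0.001, -0.016, -0.029, 0, -0.001, -0.015, -0.046, 0, 0, -0.01, -0.063, 0, 0, 0, -0.076, 0, 0, 0.013, -0.086, 0, 0.001, 0.029, -0.091, 0, 0.002, 0.047, -0.091, 0])

```text
t: 27.8
eef_pos: [0.448, -0.3365, 0.1024]
orientation: [0.707, 0.008, 0.707, 0.018]
ft_force: [0.1, -3.3, 1.8]
grip_width: 0.0184
```

```bash
python3 arc.py .504 -.3430 -18 8
```

```text
phi 173.4 r 0.0564 z 0.1024 F [ 0.1 -3.3  1.8] t 27.8
[0.001, 0.016, 0.006, 0.0, 0.001, 0.03, 0.016, 0.0, 0.001, 0.041, 0.03, 0.0, 0.002, 0.047, 0.046, 0.0, 0.002, 0.047, 0.063, 0.0, 0.002, 0.042, 0.08, 0.0, 0.001, 0.033, 0.094, 0.0, 0.001, 0.019, 0.104, 0.0]
```

Request:
drive_tool(targets=[0.001, 0.016, 0.006, 0, 0.001, 0.03, 0.016, 0, 0.001, 0.041, 0.03, 0, 0.002, 0.047, 0.046, 0, 0.002, 0.047, 0.063, 0, 0.002, 0.042, 0.08, 0, 0.001, 0.033, 0.094, 0, 0.001, 0.019, 0.104, 0])

```text
t: 28.47
eef_pos: [0.5519, -0.3162, 0.1023]
orientation: [0.706, 0.007, 0.708, 0.019]
ft_force: [-9.5, -1.8, 9.7]
grip_width: 0.0189
```

```bash
python3 arc.py .504 -.3430 -15 5
python3 - <<'E'
from h import *
p,d=env.snapshot("scene");cv2.imwrite("pics/h3.png",cv2.resize(p[130:330,130:420],None,fx=2.75,fy=2.75,interpolation=cv2.INTER_CUBIC)[:,:,::-1])
E
```

```text
phi 29.3 r 0.0549 z 0.1023 F [-9.5 -1.8  9.7] t 28.4667
[-0.0, -0.013, 0.005, 0.0, -0.001, -0.028, 0.007, 0.0, -0.002, -0.042, 0.004, 0.0, -0.002, -0.055, -0.002, 0.0, -0.002, -0.066, -0.011, 0.0]
```

View pics/h3.png

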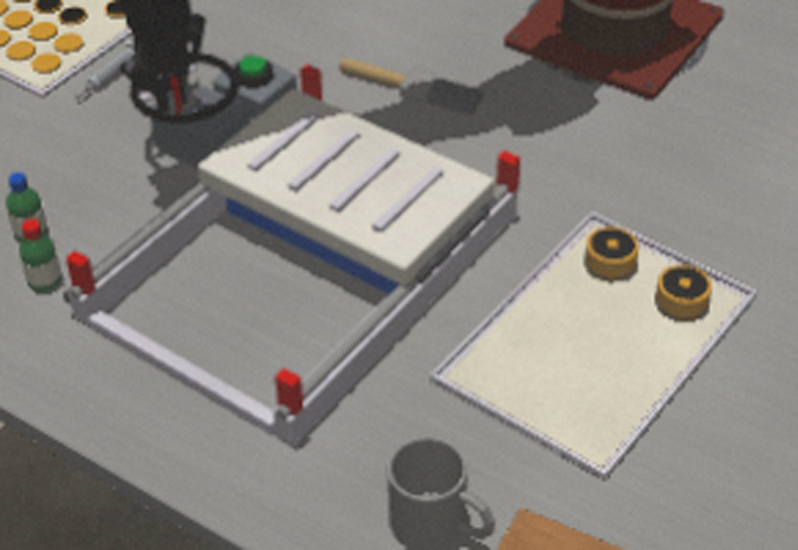

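Request:
drive_tool(targets=[0, -0.013, 0.005, 0, -0.001, -0.028, 0.007, 0, -0.002, -0.042, 0.004, 0, -0.002, -0.055, -0.002, 0, -0.002, -0.062, -0.007, 0])

```text
t: 28.93
eef_pos: [0.5421, -0.3806, 0.1022]
orientation: [0.704, 0.01, 0.71, 0.019]
ft_force: [-20.8, 22.4, 20.6]
grip_width: 0.0188
```

```bash
python3 arc.py .504 -.3430 -7 5
```

```text
phi -44.7 r 0.0535 z 0.1022 F [-20.8  22.4  20.6] t 28.9333
[-0.0, -0.005, -0.004, 0.0, -0.0, -0.009, -0.01, 0.0, -0.0, -0.012, -0.016, 0.0, -0.0, -0.015, -0.022, 0.0, -0.0, -0.016, -0.028, 0.0]
```

Request:
drive_tool(targets=[0, -0.003, -0.004, 0, 0, -0.007, -0.01, 0, 0, -0.01, -0.016, 0])

```text
t: 29.18
eef_pos: [0.5317, -0.3879, 0.1026]
orientation: [0.707, 0.01, 0.706, 0.021]
ft_force: [30.4, 10.7, -6.0]
grip_width: 0.0186
```

```bash
python3 arc.py .504 -.3430 -7 5
```

```text
phi -58.4 r 0.0527 z 0.1026 F [30.4 10.7 -6. ] t 29.1833
[-0.0, -0.005, -0.005, 0.0, -0.0, -0.007, -0.011, 0.0, -0.0, -0.009, -0.018, 0.0, -0.0, -0.01, -0.024, 0.0, -0.0, -0.01, -0.031, 0.0]
```

Request:
drive_tool(targets=[0, -0.002, -0.004, 0, 0, -0.003, -0.006, 0, 0, -0.003, -0.006, 0])

```text
t: 29.43
eef_pos: [0.5318, -0.3877, 0.1028]
orientation: [0.711, 0.008, 0.703, 0.023]
ft_force: [21.1, 5.1, -8.5]
grip_width: 0.0187
```

```bash
python3 arc.py .504 -.3430 -7 1
python3 - <<'E'
from h import *
p,d=env.snapshot("side");cv2.imwrite("pics/h4.png",cv2.resize(p[170:330,195:395],None,fx=4,fy=3.7,interpolation=cv2.INTER_CUBIC)[:,:,::-1])
E
```

```text
phi -58.1 r 0.0527 z 0.1028 F [21.1  5.1 -8.5] t 29.4333
[-0.0, -0.005, -0.005, 0.0]
```

View pics/h4.png

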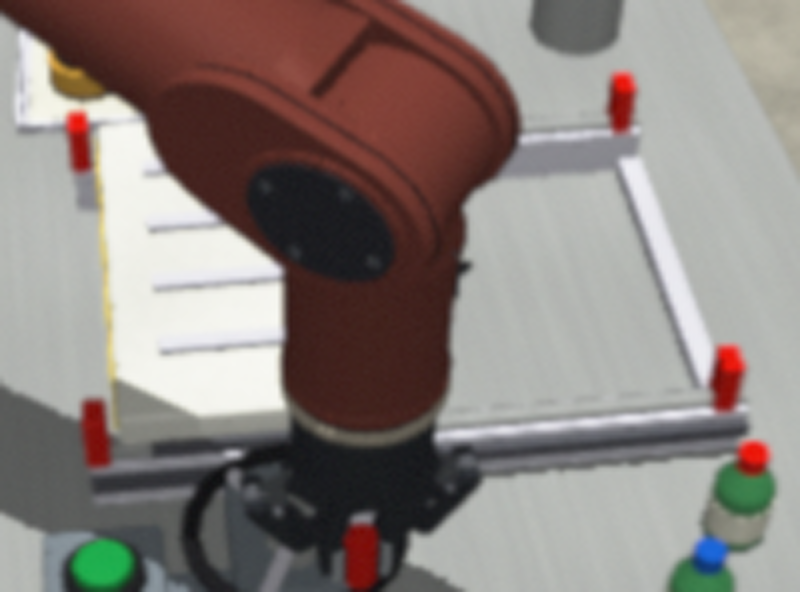

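Request:
drive_tool(targets=[0, 0, 0, 0, 0, 0, 0, 0, 0, 0, 0, 0])

```text
t: 29.73
eef_pos: [0.5322, -0.3876, 0.1027]
orientation: [0.711, 0.008, 0.703, 0.023]
ft_force: [5.1, 0.9, -2.3]
grip_width: 0.0192
```

Request:
drive_tool(targets=[0, 0, 0, 0, 0, 0, 0, 0, 0, 0, 0, 0], claw=0.6)

```text
t: 29.98
eef_pos: [0.5313, -0.3884, 0.1028]
orientation: [0.711, 0.008, 0.703, 0.022]
ft_force: [0.8, 0.7, 0.6]
grip_width: 0.051
```

Request:
drive_tool(targets=[-0.04, 0, 0, 0, -0.08, 0, 0, 0, -0.1, 0, 0, 0, -0.11, 0.02, -0.03, 0, -0.11, 0.04, -0.07, 0, -0.11, 0.055, -0.1, 0, -0.11, 0.055, -0.13, 0, -0.11, 0.055, -0.135, 0])

```text
t: 30.65
eef_pos: [0.389, -0.3417, 0.2142]
orientation: [0.71, 0.01, 0.704, 0.021]
ft_force: [1.0, -1.6, 1.1]
grip_width: 0.0513
```

```bash
python3 to.py .3885,-.3275,.09;  python3 snapw.py h5 .089
python3 - <<'E'
from h import *
p,d=env.snapshot("side");cv2.imwrite("pics/h6.png",cv2.resize(p[170:330,195:395],None,fx=4,fy=3.7,interpolation=cv2.INTER_CUBIC)[:,:,::-1])
E
```

```text
pos [ 0.389  -0.3417  0.2142] toolx [ 0.0092  0.0433 -0.999 ] jaw [0.9998 0.0158 0.0099] t 30.65 F [ 1.  -1.6  1.1] w 0.0513
[ 0.3885 -0.3275  0.09  ] [ 0.1246  0.0088 -0.0015]
[ 0.38899447 -0.34169712  0.21415104] [0.71030161 0.00962607 0.70351987 0.0209465 ] 30.65 0.05127508942077278
[595.  17.] ctr [ 0.4982 -0.1784] r 0.0605 mean [ 0.4987 -0.1801] ang -19.7
[572. 278.] ctr [ 0.5021 -0.3433] r 0.0681 mean [ 0.5018 -0.3309] ang -34.4
```

View pics/h5.png

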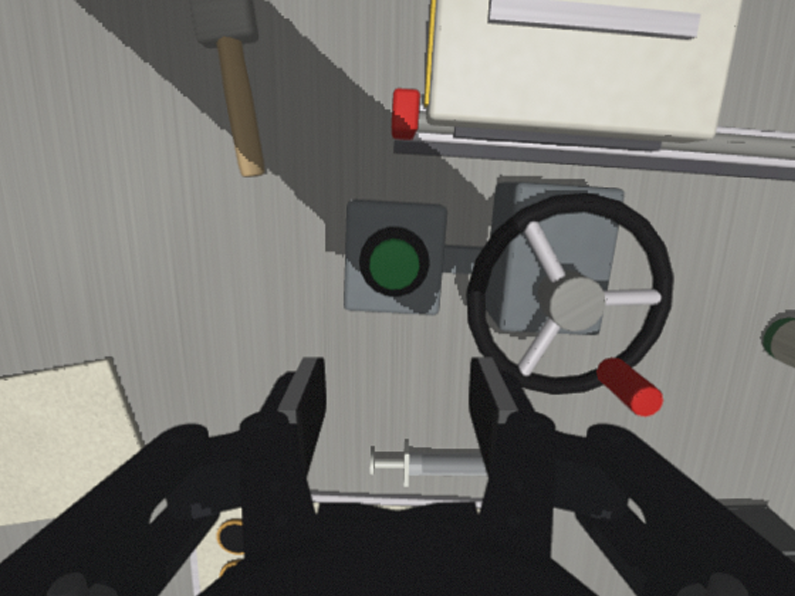

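View pics/h6.png

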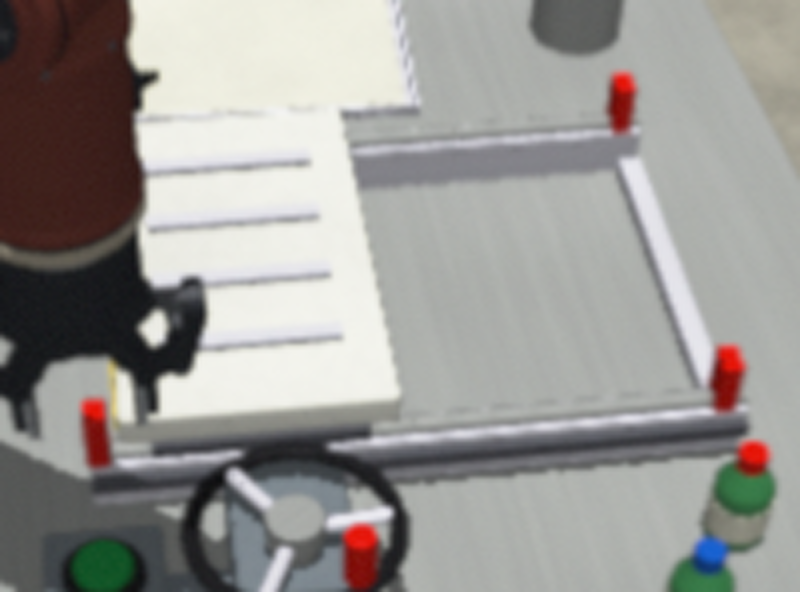

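Run:
```python
from h import *
z=np.load("pics/h5.npz");m={k:(float(z[k]) if z[k].ndim==0 else z[k]) for k in ['fx','fy','cx','cy','D','R','t']}
th=-.0415;c,s=np.cos(th),np.sin(th)
def st(X): d=np.array(X)[:,:2]-[.5029,-.0887]; return np.c_[c*d[:,0]+s*d[:,1],-s*d[:,0]+c*d[:,1]].round(4)
for h in (.089,.07): print('yellow front',h,st(px2w(m,np.array([(434,10),(426,103)])/1.42,h)))
print('rear edge top',st(px2w(m,np.array([(741,5),(716,138)])/1.42,.089)))
print('corner front right',st(px2w(m,np.array([(437,118)])/1.42,.089)),'stop top',st(px2w(m,np.array([(393,89),(418,90),(418,137)])/1.42,.091)))
S=env.camera_model("side")
k=lambda u,v:(195+u/4,170+v/3.7)
print('side hood back edge',st(px2w(S,[k(343,108),k(399,385)],.089)))
p=z['p'];cv2.imwrite("pics/h7.png",cv2.resize(p[0:120,250:420],None,fx=4.5,fy=4.5,interpolation=cv2.INTER_CUBIC)[:,:,::-1])
```

```text
yellow front 0.089 [[-0.0915 -0.0943]
 [-0.0925 -0.143 ]]
yellow front 0.07 [[-0.0903 -0.0876]
 [-0.0913 -0.1397]]
rear edge top [[ 0.0823 -0.0784]
 [ 0.0835 -0.1506]]
corner front right [[-0.0854 -0.1508]] stop top [[-0.112  -0.137 ]
 [-0.0977 -0.1367]
 [-0.0959 -0.1622]]
side hood back edge [[ 0.0933  0.1349]
 [ 0.0904 -0.1492]]
```

View pics/h7.png

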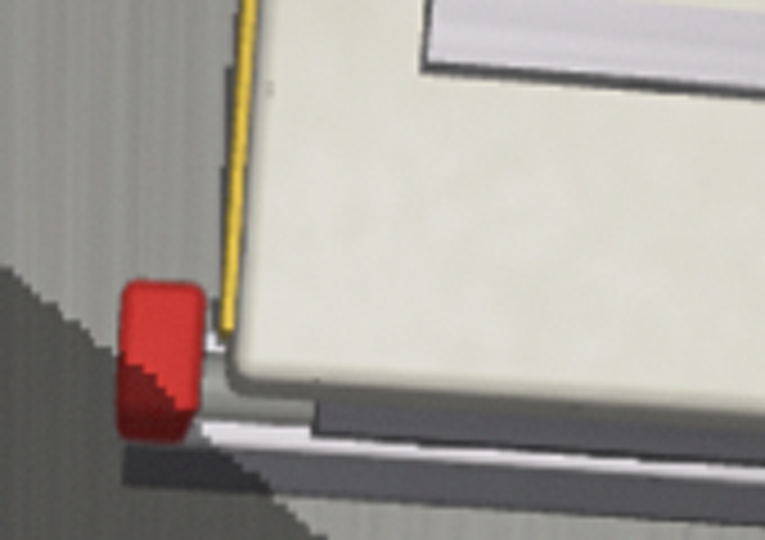

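```bash
python3 mp.py h5 649,402,.141 577,303,.092; python3 mp.py e1 1,1,0 >/dev/null
python3 - <<'E'
from h import *
def L(n):
    z=np.load(f"pics/{n}.npz");return {k:(float(z[k]) if z[k].ndim==0 else z[k]) for k in ['fx','fy','cx','cy','D','R','t']}
th=-.0415;c,s=np.cos(th),np.sin(th)
def st(X): d=np.array(X)[:,:2]-[.5029,-.0887]; return np.c_[c*d[:,0]+s*d[:,1],-s*d[:,0]+c*d[:,1]].round(4)
m=L("e1");print('e1 hood front yellow',st(px2w(m,[(372,20),(352,205)],.089)),'rear',st(px2w(m,[(514,222)],.089)),'far stop',st(px2w(m,[(512,212)],.091)))
m=L("f1");print('f1 yellow',st(px2w(m,np.array([(556,112),(520,400)])/1.42,.089)))
E
```

```text
649,402,.141 [ 0.5319 -0.3898  0.141 ]
577,303,.092 [ 0.5056 -0.3458  0.092 ]
e1 hood front yellow [[ 0.1063  0.0413]
 [ 0.1076 -0.1307]] rear [[ 0.2838 -0.1404]] far stop [[ 0.277 -0.129]]
f1 yellow [[ 0.1034  0.1338]
 [ 0.1048 -0.0789]]
```

```bash
python3 -c "
from station import env
print(env.read_state()['joint_positions'].round(2))"
```

```text
[ 0.47  0.09  0.2   1.79 -0.06  1.28  0.71]
```

Request:
drive_tool(targets=[0, 0, 0, 7, 0, 0, 0, 14, 0, 0, 0, 21, 0, 0, 0, 28, 0, 0, 0, 35, 0, 0, 0, 42, 0, 0, 0, 49, 0, 0, 0, 56], claw=0)

```text
t: 31.42
eef_pos: [0.3936, -0.3418, 0.2141]
orientation: [0.622, 0.343, 0.63, -0.313]
ft_force: [-0.5, 0.7, 0.2]
grip_width: -0.0002
```

Request:
drive_tool(targets=[0, 0, 0, 7, 0, 0, 0, 14, 0, 0, 0, 21, 0, 0, 0, 28, 0, 0, 0, 33, 0, 0, 0, 33])

```text
t: 31.92
eef_pos: [0.3947, -0.3419, 0.214]
orientation: [0.498, 0.507, 0.514, -0.48]
ft_force: [-1.0, -1.0, 0.4]
grip_width: -0.0001
```

```bash
python3 to.py .3885,-.3275,.075;  python3 snapw.py i1 .089|head -1
```

```text
pos [ 0.3947 -0.3419  0.214 ] toolx [ 0.0104  0.0428 -0.999 ] jaw [ 0.0258 -0.9988 -0.0425] t 31.9167 F [-1.  -1.   0.4] w -0.0001
[ 0.3885 -0.3275  0.075 ] [ 0.1394 -0.0075 -0.0086]
[ 0.39472855 -0.3418943   0.21395504] [ 0.49832253  0.50685108  0.51416052 -0.48001625] 31.9167 -8.613940767088992e-05
```

View pics/i1.png

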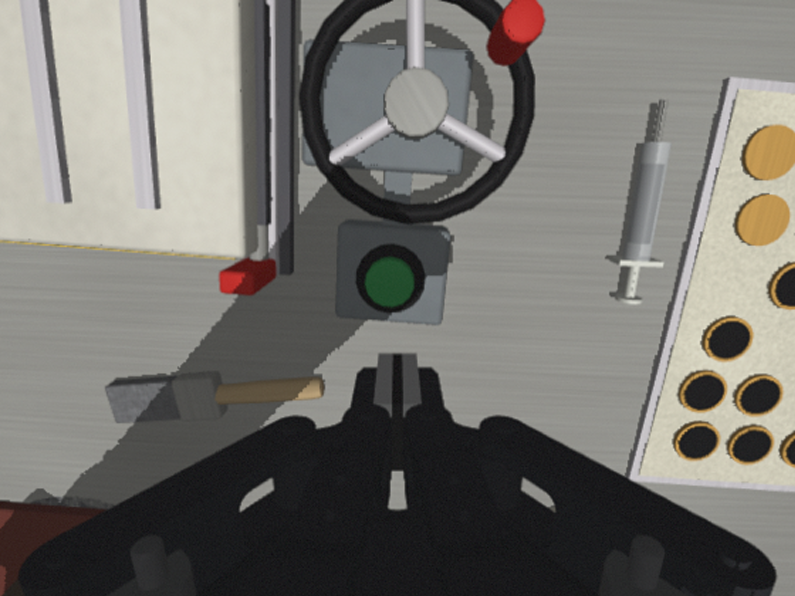

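```bash
python3 mp.py i1 389,283,.057
```

```text
389,283,.057 [ 0.3878 -0.3297  0.057 ]
```

Request:
drive_tool(targets=[0, -0.004, -0.005, 0, 0.03, -0.008, -0.009, 0, 0.07, -0.008, -0.009, 0, 0.1, -0.008, -0.009, 0, 0.13, -0.008, -0.009, 0, 0.139, -0.008, -0.009, 0, 0.139, -0.008, -0.009, 0])

```text
t: 32.55
eef_pos: [0.3864, -0.3259, 0.0734]
orientation: [0.499, 0.505, 0.518, -0.478]
ft_force: [0.3, 0.4, 1.0]
grip_width: 0.0001
```

```bash
python3 to.py .3885,-.3275,.05
```

```text
pos [ 0.3864 -0.3259  0.0734] toolx [ 0.0065  0.0453 -0.999 ] jaw [ 0.0336 -0.9984 -0.045 ] t 32.55 F [0.3 0.4 1. ] w 0.0001
[ 0.3885 -0.3275  0.05  ] [0.0233 0.0018 0.0027]
```

Request:
drive_tool(targets=[0.01, 0.002, 0.002, 0, 0.016, 0.002, 0.003, 0, 0.02, 0.002, 0.003, 0, 0.023, 0.002, 0.003, 0, 0.025, 0.002, 0.003, 0, 0.025, 0.002, 0.003, 0])

```text
t: 33.05
eef_pos: [0.39, -0.3289, 0.0517]
orientation: [0.5, 0.505, 0.516, -0.478]
ft_force: [-6.7, 4.3, 29.4]
grip_width: -0.0
```

Request:
drive_tool(targets=[0.001, 0, 0, 0, 0.001, 0, 0, 0, 0.001, 0, 0, 0])

```text
t: 33.3
eef_pos: [0.3908, -0.3296, 0.0522]
orientation: [0.501, 0.505, 0.516, -0.478]
ft_force: [-2.0, 1.3, 9.0]
grip_width: 0.0
```

```bash
python3 snapw.py i2 .089|head -1;python3 - <<'E'
from h import *
p,d=env.snapshot("side");cv2.imwrite("pics/i3.png",cv2.resize(p[250:350,180:320],None,fx=5.5,fy=5.5,interpolation=cv2.INTER_CUBIC)[:,:,::-1])
print(env.read_state()['ft_force'])
E
```

```text
[ 0.39078193 -0.3296004   0.0521719 ] [ 0.50055336  0.50529341  0.51565523 -0.47772857] 33.3 3.0727661541375105e-05
[-1.62232697  1.73022265  8.87743393]
```

View pics/i2.png

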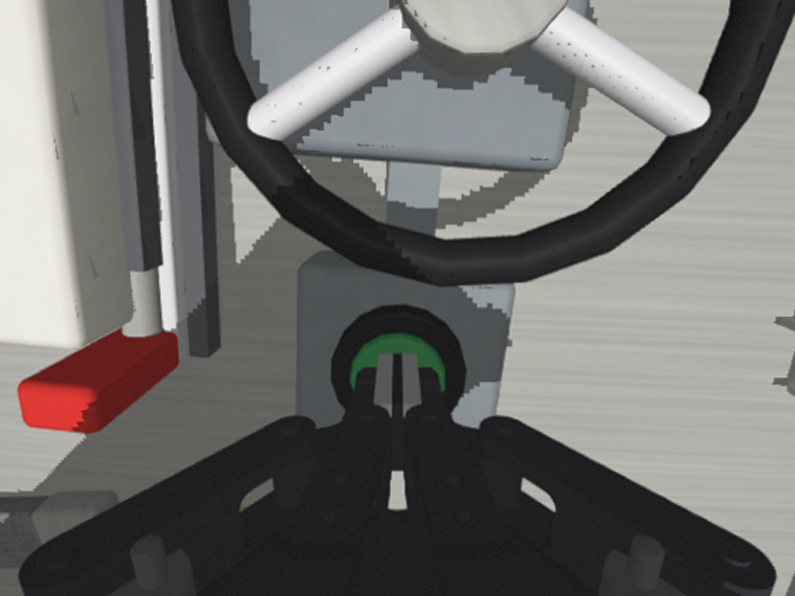

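View pics/i3.png

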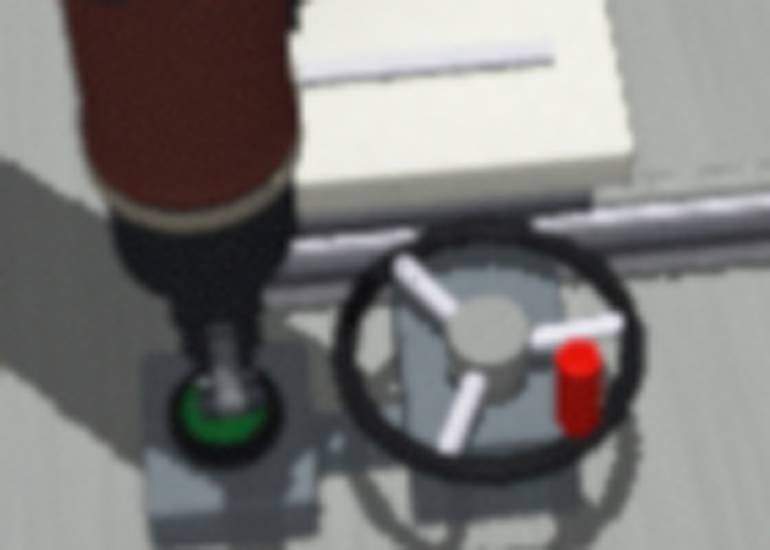

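Request:
drive_tool(targets=[0.002, 0, 0, 0, 0.004, 0, 0, 0, 0.004, 0, 0, 0, 0.004, 0, 0, 0])

```text
t: 33.73
eef_pos: [0.391, -0.3299, 0.0515]
orientation: [0.501, 0.506, 0.515, -0.477]
ft_force: [-12.8, 9.7, 37.1]
grip_width: 0.0002
```

Request:
drive_tool(targets=[-0.02, 0, 0, 0, -0.05, 0, 0, 0, -0.09, 0, 0, 0, -0.13, 0, 0, 0, -0.17, 0, 0, 0, -0.18, 0, 0, 0, -0.18, 0, 0, 0])

```text
t: 34.32
eef_pos: [0.3901, -0.3392, 0.2358]
orientation: [0.503, 0.506, 0.513, -0.477]
ft_force: [0.6, -0.7, 0.1]
grip_width: 0.0
```

```bash
python3 - <<'E'
from h import *
p,d=env.snapshot("side");cv2.imwrite("pics/i4.png",cv2.resize(p,None,fx=1.4,fy=1.4)[:,:,::-1])
p,d=env.snapshot("scene");cv2.imwrite("pics/i5.png",cv2.resize(p,None,fx=1.4,fy=1.4)[:,:,::-1])
S=env.camera_model("scene");P=cloud(S,d)
E
python3 snapw.py i6 .089|head -1
```

```text
[ 0.38866468 -0.33770427  0.23144383] [ 0.50097945  0.50588888  0.51509822 -0.47725241] 34.4167 0.00011758732531619842
```

View pics/i4.png

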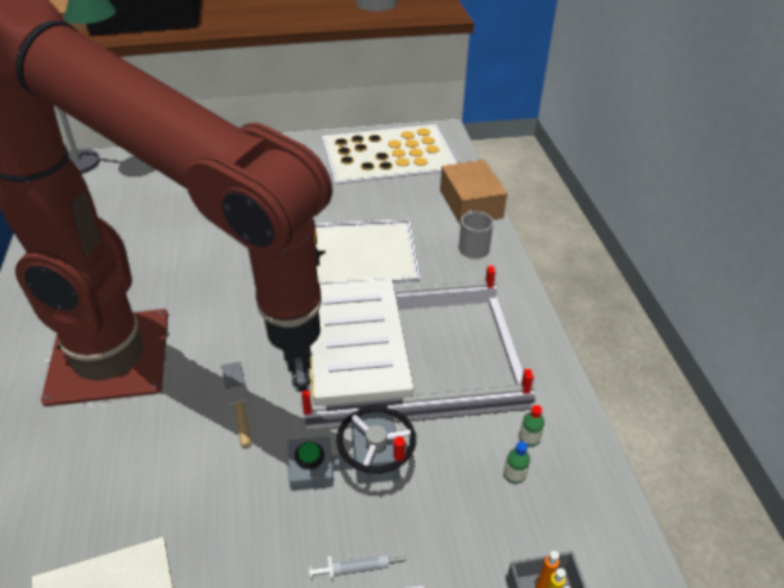

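View pics/i5.png

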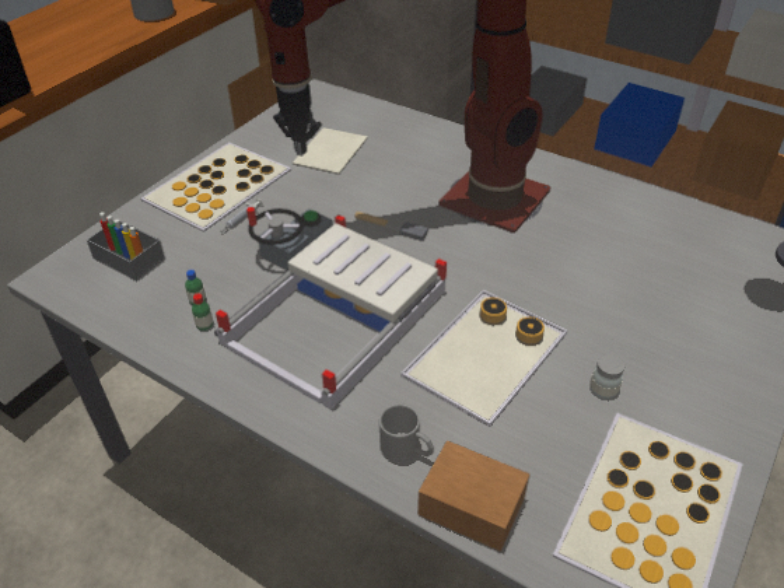

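View pics/i6.png

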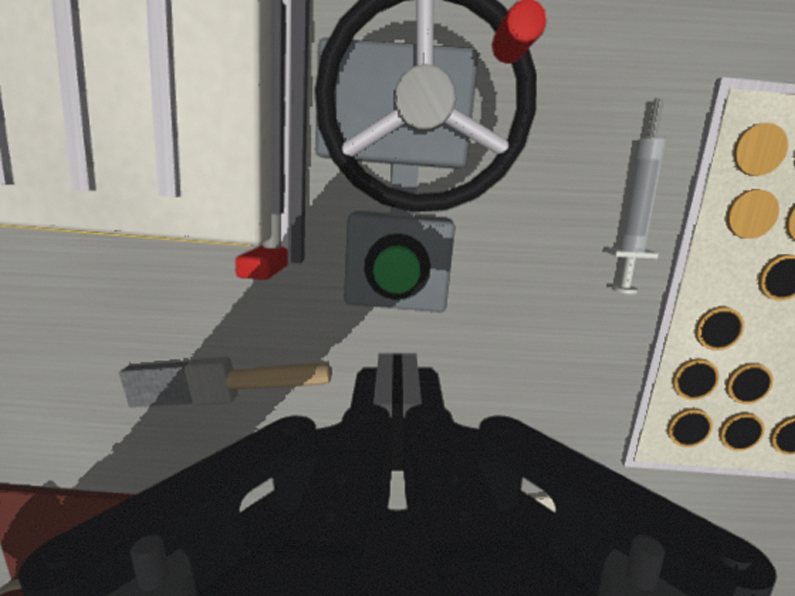

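```bash
python3 -c "
from station import env
print(env.sign_off())"
```

```text
the job is handed in; nothing more can be done
None
```

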